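Seat an open lock case in its cradle and close it

ROBOT

A 7-joint arm with a two-finger parallel gripper is mounted at the origin on the work surface. World frame = base frame: x ahead of the robot, y to its left, z up, the work surface at z = 0. Lengths are in m, angles in rad, forces in N, time in s.
With the tool pointing down it reaches from about 0.35 to 0.9 m from the base axis. Payload 8.1 kg.
Tool frame: the origin (TCP) lies on the centre line of the jaws, within the pads' length; the fingertips stand arm.tip_extent ahead of it and the grasp point (between the pads) lies 3 mm ahead of it (arm.tip_extent is the distance from the TCP to the fingertips, in m); y points along the fingers, z is the direction in which the jaws open and shut, and the axes are right-handed (so a half turn about y gives the same grasp; the last joint's range is limited). The gripper opens to 92 mm and grips with 3 to 60 N. Pads are 19 mm wide; open, the fingers measure 130 mm over their backs; the gripper's body (75 mm by 190 mm) begins 47 mm behind the grasp point.
Start: joints at [-1.311, 0.434, 0.025, 1.573, -0.012, 1.134, -0.075], TCP at [0.222, 0.584, 0.249] pointing down, gripper open.
Joint ranges: [-2.62, 2.62], [-0.44, 2.09], [-1.27, 1.32], [0.08, 2.57], [-1.32, 4.46], [0.12, 2], [-2.74, 2.74]. Speed limits (rad/s): [2.22, 2.22, 3.01, 3.01, 3.14, 3.14, 3.14].

INTERFACE

Orientations are given as a rotation vector (axis times angle).
In Python, from cell import observe, get_image, sign_off, boxes_of, place_of, arm gives the robot as it stands.
- The arm moves only by the tool arm_command, never from a script. Its argument "plan" is a list of rows, each a list of 2 entries, a list of its own where there are three numbers: the shift along the tool's x, y, z in m, then the turn, a rotation vector about the tool's x, y, z in degrees. In form: [[[tx, ty, tz], [ax, ay, az]], ...]. A call has 1 to 5 rows; each row is the pose to reach, as a shift and turn from the pose commanded when the call began, along the tool's axes at that moment; what a row does not reach only later rows make up. A row lasts 1/10 s, in which the tool goes at most 50 mm and 8.59 degrees, less where a joint would pass 70% of its speed; a pose out of reach is approached as far as the arm can. A call with a gripper value outside its range is refused whole. "fingers" is the closure, from -1 (fully open) to 1 (shut), set as the call begins (left out, the last holds). The fingers move at their own pace and stop on an object; "squeeze" is the grip in N (left out, the last holds). Time passes only in rows, so rows that repeat a pose let the fingers close. It gives the time, the measured TCP pose, the force and the opening at its end, in the units of the state.
- observe(): the state, without advancing time (a new reading comes with each control period).
- get_image(name): name is "side" or "top"; returns a dict with "color" (480x640x3 uint8, red, green, blue), "camera_matrix" (3x3 intrinsics, pixels), "world_to_cam" (4x4, takes a point from world to camera coordinates). Camera axes: x right, y up, looking along -z (the intrinsics and any distortion apply to the point x, -y, -z); pixel columns grow to the right and rows downward; lengths in m; the calibration is good to about 2 mm. A picture is of the moment at which its call begins. There is no depth.
- sign_off(): hands the job in, once; it reports no verdict.
Trained networks look in a picture, given as the dict that the camera call returned (one of the last four; its "shot" number tells which), for a name from the list of things; names that differ only in an ending like _2 or _b are one class to them, and where a whole thing is asked for, a point or a joint stands for the part that bears it (a point fixed in the world has none). Each returns a list of dicts, best first, with "confidence" (0 to 1); they miss things now and then, are a little off and sometimes report something else, mostly with a low value. They report only what shows in the picture. A call takes as long as a camera call. They do not tell look-alikes from the thing itself.
- boxes_of(picture, thing): "point" ([column, row] in pixels, amid what is visible of it).
- place_of(picture, thing): "point" ([column, row] in pixels: a listed point, or the origin of a listed thing).
The state is a dict: "clock": time; "joints": joint angles; "dq": joint speeds; "joint_efforts": joint torques, N m; "position": TCP position; "ee_rot": TCP orientation; "force": force on the tool from outside, world axes, zero at the start; "ft_torque": the same for the moment, N m; "width": opening from 0.0 (shut) to 1.0 (fully open).
Only numpy, scipy, OpenCV 4.12 (cv2) and the standard library are available. Lean on these libraries where they do the work, as an engineer would, in place of code of your own. Each camera call takes 0.05 s, during which the arm holds its last target.

TASK

Put the open lock case into the cradle, its hinge at the long back stop and its bottom fully down, and let go of it with the cover still open. Then take it again by the tab on the cover, swing the cover over by that tab and close it until the two halves meet edge to edge. Let go, leaving the case seated and closed, and do not disturb the other things on the bench.

Things in the scene. Friction and masses are not known exactly. Their poses are not given: they have to be found in the camera images.
- case: Base half of the lock case: open-topped sheet-steel box 100 (x) x 54 (y) x 30 high, brass bolt block inside at its -x end. Origin under its centre, z up; starts flat on the bench. Cover hinged on its upper +x edge. Base 0.42 kg, cover and tab 0.08 kg: with the cover open it balances within 8 mm of mid-length, where its long sides (54 apart) can be pinched from above.
- hinge (a point): The hinge axis: middle of the upper +x edge of the base half, 50 mm in x and 30 mm up from the case's origin; the axis runs along the case's y.
- cover (a joint): Opening angle of the cover: 0 = closed, rim on rim; pi/2 = upright; at most 2.45, leaning back. It starts leaning back past upright. Stiff hinge: the cover stays where left, about 1.5 N at the tab moves it. The cover is a steel shell 100 x 54 x 14; closed, its top is 44 mm above the bottom of the case.
- tab: Steel tab at the middle of the cover's free edge, 30 mm long, 24 wide (its y, along the hinge), 8 thick. Origin at its centre; x axis points to the hinge. At opening angle q it is, in the case's frame, at x = 0.050 - 0.115 cos q + 0.006 sin q, y = 0, z = 0.030 + 0.115 sin q + 0.006 cos q (m).
- cradle: Fixed steel plate 160 (x) x 110 (y) x 10 with lugs 18 high. Origin under its centre. The case belongs centred on it, axes alike, its origin 10 mm above the cradle's. 60 mm long back stop on +x, two lugs in front (-x), two on each long side at x = +-34 to 46 mm (room for fingers at the middle). 2 mm play on every side; lug tops slope outwards as a lead-in.
- padlock: Bystander: brass padlock lying flat, body 36 x 44 x 18 with a steel shackle to its +x; origin under its body's centre.
- barrel: Bystander: brass lock barrel lying flat: a round bar 17 across and 62 long (its x) with a flat rib along its +y side; origin under the bar's middle.
- key: Bystander: flat steel key 58 long, 4 thick; origin under the centre of its round bow.
- can: Bystander: plain grey spray can, 56 across, 170 high, standing; origin under its centre.
- driver: Bystander: screwdriver with a wooden handle, lying; origin under its middle.
- hammer: Bystander: hammer with a wooden handle, lying; origin under its middle.
- tray: Bystander: open grey sorting tray 120 x 160 x 35; origin under its centre.
Things that resemble listed ones, but are neither listed nor needed, are in the scene too. What is shaped like the case but black or orange is not meant.

How it is judged:
On the way, in this order (a step that is already met when the one before it is completed fails the run):
1. the case is fully down in the cradle, hinge at the back stop, let go with its cover still open (more than 1.2 rad) (horizontal distance between case and cradle below 0.0045 m and z of case in the frame of cradle below 0.0125 m and x of hinge in the frame of cradle above 0.04 m and angle between the x axis of case and the x axis of cradle, either way round below 0.09 rad and angle between case's own z axis and vertical below 0.04 rad and linear speed of case below 0.02 m/s and value of joint cover above 1.2 rad and contact force between the fingers and case below 0.1 N), for 0.2 s.
2. the fingers on the tab have swung the cover past upright (opening between 0.25 and 1.4 rad) with the case still in the cradle (value of joint cover between 0.25 and 1.4 rad and contact force between the fingers and tab above 0.5 N and horizontal distance between case and cradle below 0.008 m and z of case in the frame of cradle below 0.02 m), for 0.1 s.
At the end, for the whole second after the job is handed in: The case rests in the cradle, its centre within 4.5 mm of the cradle's, not more than 2.5 mm above its seat, hinge on the back-stop side, turned less than 0.09 rad and tilted less than 0.04 rad; the cover is closed to under 0.025 rad (2.5 mm at its free edge); all is released and at rest (horizontal distance between case and cradle below 0.0045 m and z of case in the frame of cradle below 0.0125 m and x of hinge in the frame of cradle above 0.04 m and angle between the x axis of case and the x axis of cradle, either way round below 0.09 rad and angle between case's own z axis and vertical below 0.04 rad and linear speed of case below 0.02 m/s and value of joint cover below 0.025 rad and contact force between the fingers and case below 0.1 N); the robot touches nothing.
It fails at once if a bystander is pushed or knocked more than 30 mm from its place (distance of any of padlock, barrel, key, can, driver, hammer, tray from where it was at the start of the episode above 0.03 m).
It also fails if it takes over 69 s, if anything falls off the work surface, if the arm or the gripper's body presses on something with over 40 N, if the wrist force passes 120 N, or if a joint passes its speed limit or range.

## Working session

There is one attempt and no reset: what is moved stays moved. The work goes in short steps, Python scripts to look and compute and a tool call to move; the robot and the scene stay as the last step left them, time stands still between calls to the robot, and variables do not carry over. Pictures are saved under pics/ and viewed, and the job is handed in when it is done.

Besides the shell and the picture viewer there is one more tool, called after "Call:" as a command line: name --argument value ..., lists and objects as JSON in quotes. arm_command: Moves the arm, as the interface text tells. Its arguments: {"type":"object","properties":{"plan":{"type":"array","items":{"type":"array"}},"fingers":{"type":"number"},"squeeze":{"type":"number"}},"required":["plan"]}

```bash
ls; mkdir -p pics
cat > h.py <<'E'
import numpy as np, cv2
from cell import observe,get_image,sign_off,boxes_of,place_of,arm
def save(p,n): cv2.imwrite('pics/'+n+'.png',cv2.cvtColor(p['color'],cv2.COLOR_RGB2BGR))
def proj(p,X):
    W=np.array(p['world_to_cam']);K=np.array(p['camera_matrix'])
    c=W[:3,:3]@np.array(X,float)+W[:3,3]; v=K@np.array([c[0],-c[1],-c[2]]); return v[:2]/v[2]
def unproj(p,uv,z):
    W=np.array(p['world_to_cam']);K=np.array(p['camera_matrix'])
    d=np.linalg.inv(K)@np.array([uv[0],uv[1],1.]); d=np.array([d[0],-d[1],-d[2]])
    R=W[:3,:3].T; o=-R@W[:3,3]; w=R@d; return o+w*(z-o[2])/w[2]
E
python3 - <<'E'
from h import *
print(observe()); print(arm, getattr(arm,'tip_extent',None))
t=get_image('top');s=get_image('side')
save(t,'t0');save(s,'s0')
print({k:v for k,v in t.items() if k!='color'})
print({k:v for k,v in s.items() if k!='color'})
for n in ['case','hinge','cover','tab','cradle','padlock','barrel','key','can','driver','hammer','tray']:
    for nm,p in (('top',t),('side',s)):
        print(n,nm,[(np.round(d['point'],1).tolist(),round(d['confidence'],2)) for d in place_of(p,n)][:4] if n!='cover' else '',[(np.round(d['point'],1).tolist(),round(d['confidence'],2)) for d in boxes_of(p,n)][:4])
E
```

```text
pics
{'clock': 0.0, 'joints': array([-1.31061794,  0.43523086,  0.02497481,  1.57406674, -0.01158074,
        1.13402058, -0.07509443]), 'dq': array([ 0.00120699,  0.00108577, -0.00029959, -0.00031784,  0.00118023,
        0.00010963,  0.00197779]), 'joint_efforts': array([ 8.05483637e-05, -6.67838645e+01,  9.85520706e-01, -3.14462686e+01,
       -6.03584270e-02,  4.28111083e-02,  2.02933338e-04]), 'position': array([0.22168576, 0.58386087, 0.24795183]), 'ee_rot': array([-1.55356325,  0.28484781, -0.28465097]), 'force': array([ 1.10746152, -0.3400381 , -0.18480884]), 'ft_torque': array([-0.02191155,  0.01395611, -0.00923062]), 'width': 0.9962651744335228}
<Robot object at 0x7f9435b5fe00> 0.022
{'camera_matrix': array([[434.92433456,   0.        , 315.63596882],
       [  0.        , 434.92433456, 237.89366097],
       [  0.        ,   0.        ,   1.        ]]), 'world_to_cam': array([[-0.00457819, -0.99979828, -0.01955599, -0.07462936],
       [ 0.99435645, -0.00662435,  0.10588377, -0.53728947],
       [-0.10599195, -0.01896087,  0.9941862 , -1.00517188],
       [ 0.        ,
[... 2203 characters left out ...]
6.8], 0.69), ([456.6, 200.4], 0.66)] [([471.5, 190.7], 0.6)]
can side [([318.8, 168.5], 0.98), ([291.4, 169.0], 0.74)] [([320.4, 132.2], 0.73)]
driver top [] [([188.7, 142.9], 0.73)]
driver side [([146.8, 375.3], 0.9), ([343.2, 233.8], 0.73), ([320.3, 164.2], 0.65)] [([127.6, 362.8], 0.82), ([292.6, 171.9], 0.64)]
hammer top [([354.8, 148.5], 0.87)] [([355.5, 156.5], 0.86), ([370.1, 205.9], 0.59), ([468.9, 191.2], 0.19)]
hammer side [([317.8, 163.0], 0.72), ([237.4, 213.5], 0.59)] [([249.1, 208.3], 0.82), ([239.1, 268.5], 0.28)]
tray top [([473.7, 266.6], 0.84)] [([475.1, 270.0], 0.93)]
tray side [([293.3, 169.4], 0.72), ([380.6, 170.5], 0.58), ([319.3, 164.1], 0.23)] [([379.5, 162.0], 0.9)]
```

View pics/t0.png

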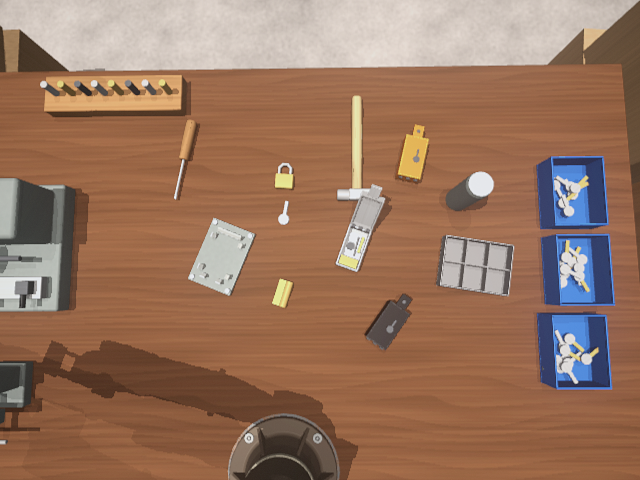

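View pics/s0.png

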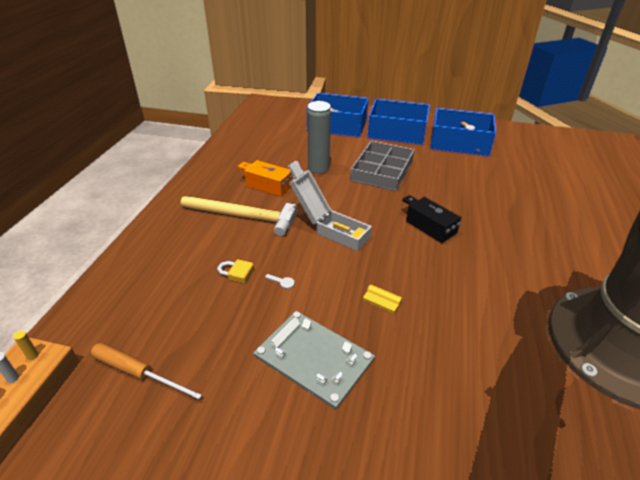

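Run:
```python
from h import *
t=get_image('top');s=get_image('side')
np.save('t.npy',t,allow_pickle=True);np.save('s.npy',s,allow_pickle=True)
def crop(p,x,y,w,h,k,n):
    c=p['color'][y:y+h,x:x+w]; c=cv2.resize(c,None,fx=k,fy=k,interpolation=cv2.INTER_CUBIC); cv2.imwrite('pics/'+n+'.png',c[:,:,::-1])
a=cv2.resize(t['color'][175:285,315:415],None,fx=5,fy=5,interpolation=cv2.INTER_CUBIC)
cv2.imwrite('pics/c1.png',a[:,:,::-1])
crop(t,180,210,90,95,6,'c2')
crop(s,275,150,110,110,5,'c3')
crop(s,245,300,140,110,5,'c4')
for n,uv,z in [('case',(350,249),0),('hinge',(361,227.4),.03),('tab',(371.9,189.8),.12),('cradle',(220,256),0.01),('padlock',(284,182),0),('key',(286,221),0),('barrel',(284,292),0),('can',(456,200),0),('hammerhead',(355,194),0.02)]:
    print(n,unproj(t,uv,z).round(3))
print('side',unproj(s,(345.2,236),0).round(3),unproj(s,(322.3,211.2),.03).round(3),unproj(s,(313,357.8),0).round(3))
```

```text
case [ 0.512 -0.16   0.   ]
hinge [ 0.561 -0.185  0.03 ]
tab [ 0.632 -0.203  0.12 ]
cradle [0.496 0.154 0.01 ]
padlock [0.68  0.001 0.   ]
key [ 0.582 -0.005  0.   ]
barrel [ 0.409 -0.     0.   ]
can [ 0.631 -0.421  0.   ]
hammerhead [ 0.644 -0.173  0.02 ]
side [ 0.51  -0.165  0.   ] [ 0.568 -0.199  0.03 ] [0.498 0.152 0.   ]
```

View pics/c1.png

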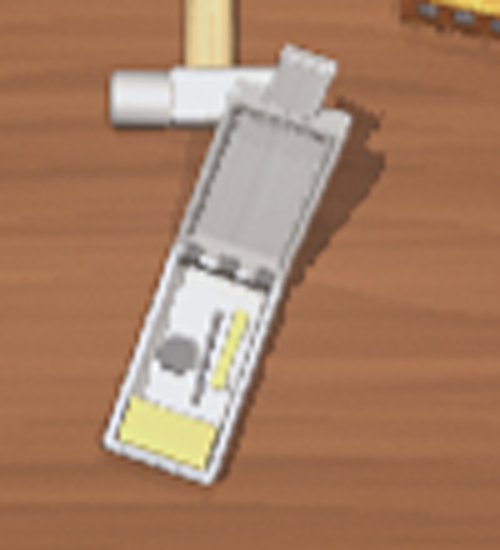

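View pics/c2.png

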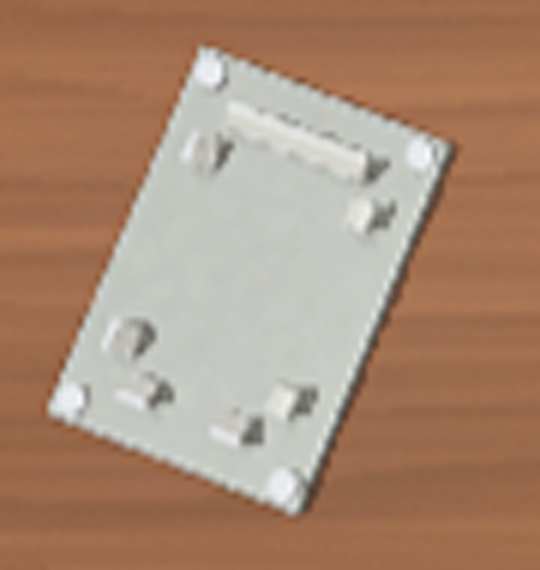

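View pics/c3.png

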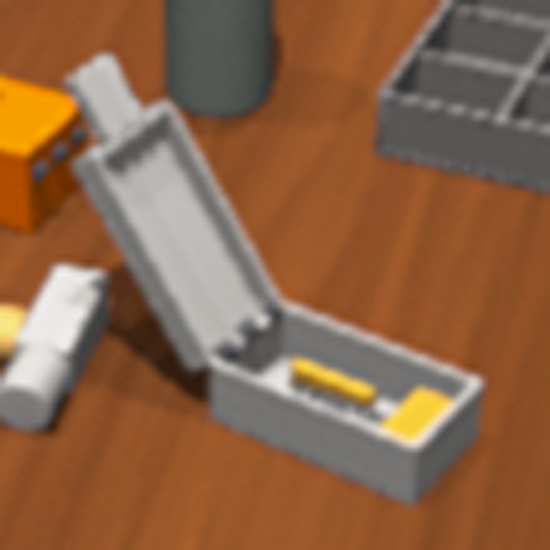

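View pics/c4.png

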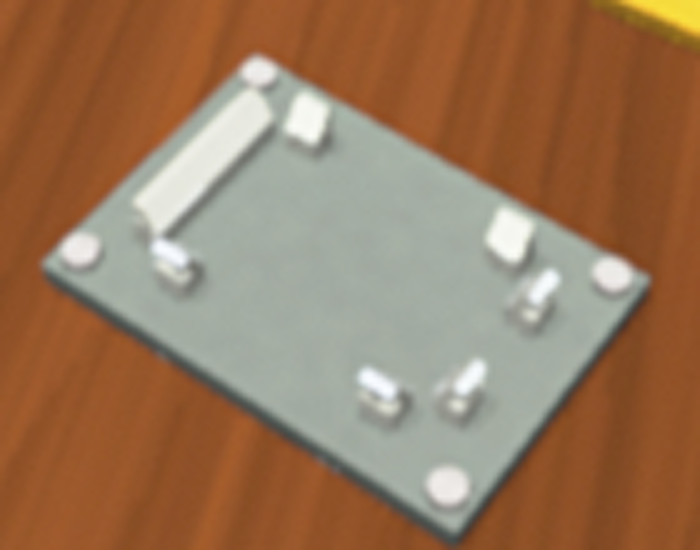

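```bash
cat > fit.py <<'E'
from h import *
from scipy.optimize import least_squares
t=np.load('t.npy',allow_pickle=True).item();s=np.load('s.npy',allow_pickle=True).item()
def cv(a,b,y,q): return [.05-a*np.cos(q)+b*np.sin(q),y,.03+a*np.sin(q)+b*np.cos(q)]
def world(P,x,y,z,yaw):
    c,sn=np.cos(yaw),np.sin(yaw); return [x+c*P[0]-sn*P[1],y+sn*P[0]+c*P[1],z+P[2]]
def px(uv,o,k): return (np.array(uv)+.5)/k-.5+o
if __name__=='__main__':
    T=lambda u,v:px((u,v),(315,175),5); S=lambda u,v:px((u,v),(275,150),5)
    H=.027
    obs=[(t,T(105,445),lambda q:[-.05,H,.03]),(t,T(212,485),lambda q:[-.05,-H,.03]),
     (s,S(415,500),lambda q:[-.05,H,0]),(s,S(415,460),lambda q:[-.05,H,.03]),(s,S(483,382),lambda q:[-.05,-H,.03]),(s,S(208,365),lambda q:[.05,H,.03]),(s,S(213,415),lambda q:[.05,H,0]),
     (t,T(285,45),lambda q:cv(.13,.010,.012,q)),(t,T(338,65),lambda q:cv(.13,.010,-.012,q)),
     (s,S(75,155),lambda q:cv(.1,.0,H,q)),(s,S(165,100),lambda q:cv(.1,0,-H,q)),(t,T(352,112),lambda q:cv(.1,0.014,-H,q))]
    f=lambda v:np.concatenate([proj(p,world(g(v[3]),v[0],v[1],0,v[2]))-uv for p,uv,g in obs])
    for sel in ('both','t','s'):
        ob0=obs
        if sel!='both': obs=[o for o in obs if o[0] is (t if sel=='t' else s)]
        r=least_squares(f,[.51,-.16,-.37,2.1],loss='soft_l1'); print(sel,r.x.round(4)); print(f(r.x).reshape(-1,2).round(1).tolist())
        if sel=='both': C=r.x
        obs=ob0
    T=lambda u,v:px((u,v),(180,210),6); S=lambda u,v:px((u,v),(245,300),5)
    obs=[(t,T(203,47),[.08,.055,.01]),(t,T(452,142),[.08,-.055,.01]),(t,T(50,408),[-.08,.055,.01]),(t,T(300,510),[-.08,-.055,.01]),
     (s,S(258,55),[.08,-.055,.01]),(s,S(45,262),[.08,.055,.01]),(s,S(650,278),[-.08,-.055,.01]),(s,S(455,528),[-.08,.055,.01])]
    g=lambda v:np.concatenate([proj(p,world(P,v[0],v[1],0,v[2]))-uv for p,uv,P in obs])
    for sel in ('both','t','s'):
        ob0=obs
        if sel!='both': obs=[o for o in obs if o[0] is (t if sel=='t' else s)]
        r=least_squares(g,[.5,.15,-.37]); print(sel,r.x.round(4)); print(g(r.x).reshape(-1,2).round(1).tolist())
        if sel=='both': R=r.x
        obs=ob0
    for p,n in((t,'ot'),(s,'os')):
        im=cv2.resize(p['color'],None,fx=4,fy=4,interpolation=cv2.INTER_CUBIC)[:,:,::-1].copy()
        def ln(A,B,col=(0,0,255)):
            a,b=[tuple(int(round(w)) for w in (proj(p,X)+.5)*4-.5) for X in (A,B)]; cv2.line(im,a,b,col,1,cv2.LINE_AA)
        def box(pts): 
            for i in range(8):
                for j in range(i):
                    if bin(i^j).count('1')==1: ln(pts[i],pts[j])
        w=lambda P:world(P,C[0],C[1],0,C[2])
        box([w([a,b,c]) for a in(-.05,.05) for b in(-H,H) for c in (0,.03)])
        box([w(cv(a,c,b,C[3])) for a in(0,.1) for b in(-H,H) for c in (0,.014)])
        box([w(cv(a,c,b,C[3])) for a in(.1,.13) for b in(-.012,.012) for c in (.002,.010)])
        w=lambda P:world(P,R[0],R[1],0,R[2])
        box([w([a,b,c]) for a in(-.08,.08) for b in(-.055,.055) for c in (0,.01)])
        box([w([a,b,c]) for a in(-.05,.05) for b in(-H,H) for c in (0.01,.01001)])
        if n=='ot': x=(310,170,110,120),(180,205,95,100)
        else: x=(275,150,110,110),(240,300,140,110)
        for i,(a,b,c,d) in enumerate(x): cv2.imwrite(f'pics/{n}{i}.png',im[b*4:(b+d)*4,a*4:(a+c)*4])
E
python3 fit.py; cd pics; python3 -c "
import cv2,numpy as np
L=[cv2.resize(cv2.imread(n+'.png'),(400,400*1)) for n in('ot0','os0','ot1','os1')]
cv2.imwrite('ov.png',np.hstack(L[:2]));cv2.imwrite('ov2.png',np.hstack(L[2:]))"
```

```text
both [ 0.5139 -0.1663 -0.3501  2.2095]
[[-0.3, -0.3], [0.1, -0.5], [-0.4, 1.2], [0.5, -2.1], [0.1, -0.2], [0.6, -0.3], [-0.5, 0.9], [0.1, -0.8], [-0.0, -1.1], [3.1, 0.3], [0.3, -0.0], [-0.1, 0.5]]
t [ 0.5132 -0.1666 -0.3491  2.1981]
[[-0.1, 0.0], [0.2, -0.2], [0.0, -0.1], [-0.0, -0.5], [-0.1, 1.0]]
s [ 0.514  -0.167  -0.3696  2.2688]
[[-0.8, 1.2], [0.1, -2.2], [0.0, -0.0], [0.7, -0.8], [-0.4, 0.4], [1.8, 0.4], [-0.6, 0.3]]
both [ 0.4971  0.1503 -0.3853]
[[0.3, -0.5], [0.3, 0.2], [-0.3, 0.5], [-0.1, 0.6], [-0.5, -0.7], [-0.7, -0.2], [0.4, -0.4], [0.2, 0.8]]
t [ 0.4976  0.1504 -0.3807]
[[0.1, -0.7], [0.1, -0.1], [-0.3, 0.4], [0.1, 0.4]]
s [ 0.4969  0.1503 -0.3877]
[[-0.3, -0.8], [-0.5, -0.3], [0.5, -0.3], [0.2, 0.8]]
```

View pics/ov.png

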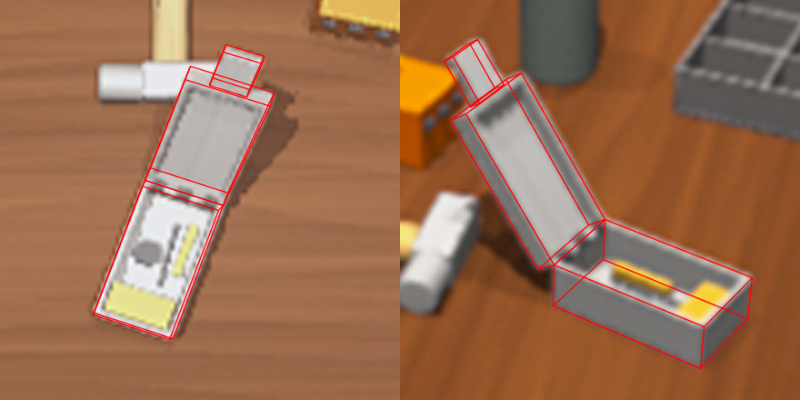

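View pics/ov2.png

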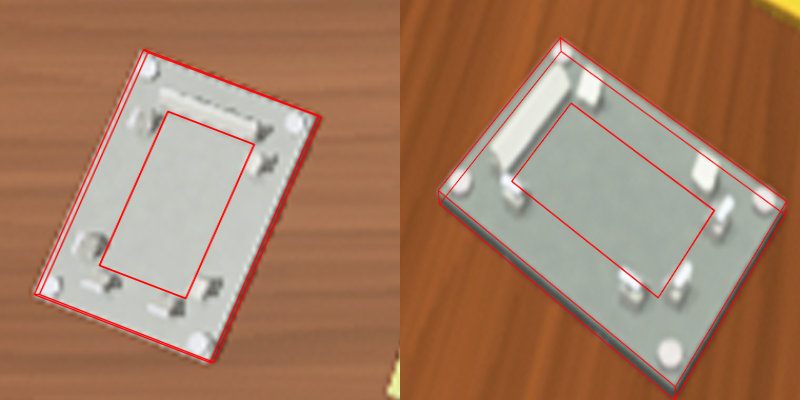

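```bash
cat >> h.py <<'E'
from scipy.spatial.transform import Rotation as Ro
def go(pos,yaw,pitch=0.,rows=None):
    """target: TCP pos; tool y down (rotated by pitch about world case-y axis), tool z along case +y or -y."""
    o=observe(); R=Ro.from_rotvec(o['ee_rot']).as_matrix(); p=np.array(o['position'])
    best=None
    for sg in (1,-1):
        z=sg*np.array([-np.sin(yaw),np.cos(yaw),0]); cy=np.array([-np.sin(yaw),np.cos(yaw),0])
        y=Ro.from_rotvec(pitch*cy).apply([0,0,-1.]); x=np.cross(y,z); T=np.array([x,y,z]).T
        r=Ro.from_matrix(R.T@T).as_rotvec(degrees=True)
        if best is None or np.linalg.norm(r)<np.linalg.norm(best): best=r
    sh=R.T@(np.array(pos)-p)
    print('t',round(o['clock'],2),'pos',p.round(4),'F',np.array(o['force']).round(1),'w',round(o['width'],3))
    print('SHIFT',sh.round(4).tolist(),'TURN',best.round(2).tolist())
E
python3 - <<'E'
from h import *
print(Ro.from_rotvec(observe()['ee_rot']).as_matrix().round(3))
go([.514,-.166,.16],-.36)
E
```

```text
[[ 0.935  0.     0.355]
 [-0.355  0.     0.935]
 [ 0.    -1.     0.   ]]
t 2.5 pos [0.2218 0.5843 0.2488] F [ 0.4 -0.6  0.8] w 1.001
SHIFT [0.5395, 0.0887, -0.5978] TURN [-0.0, -0.16, 0.0]
```

Call:
arm_command --plan '[[[0.54,0.02,-0.598],[0,0,0]],[[0.54,0.02,-0.598],[0,0,0]],[[0.54,0.02,-0.598],[0,0,0]],[[0.54,0.02,-0.598],[0,0,0]],[[0.54,0.02,-0.598],[0,0,0]]]' --fingers -1 --squeeze 30

```text
clock: 3.0
position: [0.3131, 0.3496, 0.2427]
ee_rot: [-1.551, 0.284, -0.285]
force: [1.0, 0.2, -0.2]
width: 1.002
```

```bash
python3 -c "
from h import *
go([.514,-.166,.22],-.36)"
```

```text
t 3.0 pos [0.3131 0.3496 0.2427] F [ 1.   0.2 -0.2] w 1.002
SHIFT [0.3708, 0.0225, -0.4107] TURN [-0.04, -0.16, 0.01]
```

Call:
arm_command --plan '[[[0.37,0.022,-0.411],[0,0,0]],[[0.37,0.022,-0.411],[0,0,0]],[[0.37,0.022,-0.411],[0,0,0]],[[0.37,0.022,-0.411],[0,0,0]],[[0.37,0.022,-0.411],[0,0,0]]]'

```text
clock: 3.5
position: [0.4034, 0.1167, 0.2329]
ee_rot: [-1.551, 0.284, -0.285]
force: [1.6, 0.5, -0.2]
width: 1.005
```

```bash
python3 -c "
from h import *
go([.514,-.166,.20],-.36)"
```

```text
t 3.5 pos [0.4034 0.1167 0.2329] F [ 1.6  0.5 -0.2] w 1.005
SHIFT [0.2037, 0.0328, -0.2251] TURN [-0.06, -0.15, 0.04]
```

Call:
arm_command --plan '[[[0.195,0.03,-0.21],[0,0,0]],[[0.195,0.03,-0.21],[0,0,0]],[[0.195,0.03,-0.21],[0,0,0]],[[0.195,0.03,-0.21],[0,0,0]],[[0.195,0.03,-0.21],[0,0,0]]]'

```text
clock: 4.0
position: [0.4971, -0.1137, 0.2066]
ee_rot: [-1.552, 0.284, -0.285]
force: [1.0, 1.4, -0.4]
width: 1.001
```

```bash
python3 -c "
from h import *
go([.514,-.166,.12],-.36)"
```

```text
t 4.0 pos [ 0.4971 -0.1137  0.2066] F [ 1.   1.4 -0.4] w 1.001
SHIFT [0.0343, 0.0867, -0.0429] TURN [-0.03, -0.13, 0.05]
```

Call:
arm_command --plan '[[[0.028,0.02,-0.028],[0,0,0]],[[0.028,0.06,-0.028],[0,0,0]],[[0.028,0.08,-0.028],[0,0,0]],[[0.028,0.08,-0.028],[0,0,0]],[[0.028,0.08,-0.028],[0,0,0]]]'

```text
clock: 4.5
position: [0.5128, -0.148, 0.127]
ee_rot: [-1.552, 0.285, -0.285]
force: [0.3, 0.4, 0.4]
width: 0.997
```

```bash
python3 -c "
from h import *
go([.514,-.1665,.026],-.36)
t=get_image('top');s=get_image('side')
a=cv2.resize(t['color'][160:300,290:430],None,fx=4,fy=4);b=cv2.resize(s['color'][130:270,250:450],None,fx=4,fy=4)
cv2.imwrite('pics/d1.png',a[:,:,::-1]);cv2.imwrite('pics/d2.png',b[:,:,::-1])"
```

```text
t 4.5 pos [ 0.5128 -0.148   0.127 ] F [0.3 0.4 0.4] w 0.997
SHIFT [0.0077, 0.101, -0.0169] TURN [0.0, -0.16, -0.01]
```

View pics/d2.png

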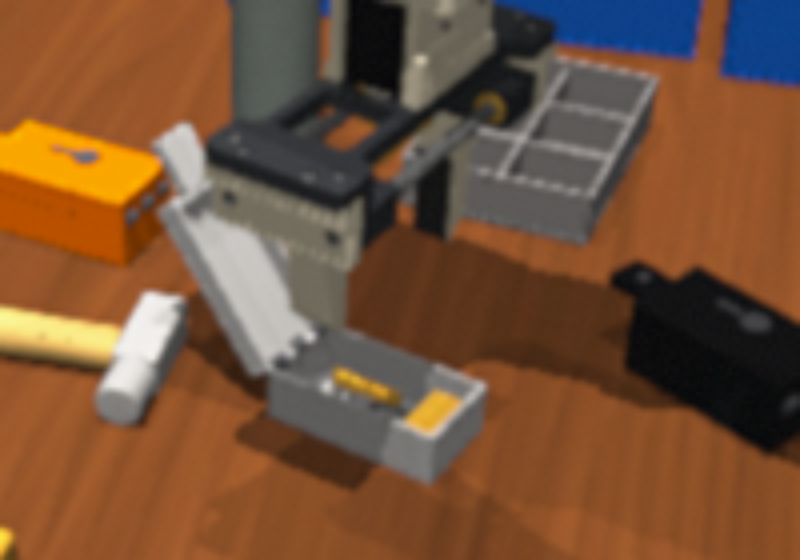

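View pics/d1.png

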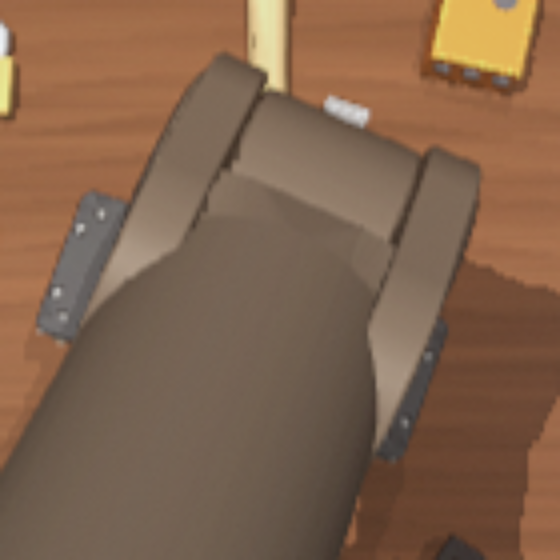

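Call:
arm_command --plan '[[[0.006,0.0,-0.016],[0,0,0]],[[0.006,0.03,-0.016],[0,0,0]],[[0.006,0.06,-0.016],[0,0,0]],[[0.006,0.06,-0.016],[0,0,0]]]'

```text
clock: 5.0
position: [0.5114, -0.1642, 0.0652]
ee_rot: [-1.552, 0.287, -0.282]
force: [-1.1, 0.6, 0.6]
width: 1.0
```

```bash
python3 -c "
from h import *
go([.514,-.1665,.027],-.36)
s=get_image('side')
b=cv2.resize(s['color'][130:270,250:450],None,fx=4,fy=4)
cv2.imwrite('pics/d3.png',b[:,:,::-1])"
```

```text
t 5.0 pos [ 0.5114 -0.1642  0.0652] F [-1.1  0.6  0.6] w 1.0
SHIFT [0.0033, 0.0382, -0.0012] TURN [0.01, -0.13, -0.17]
```

View pics/d3.png

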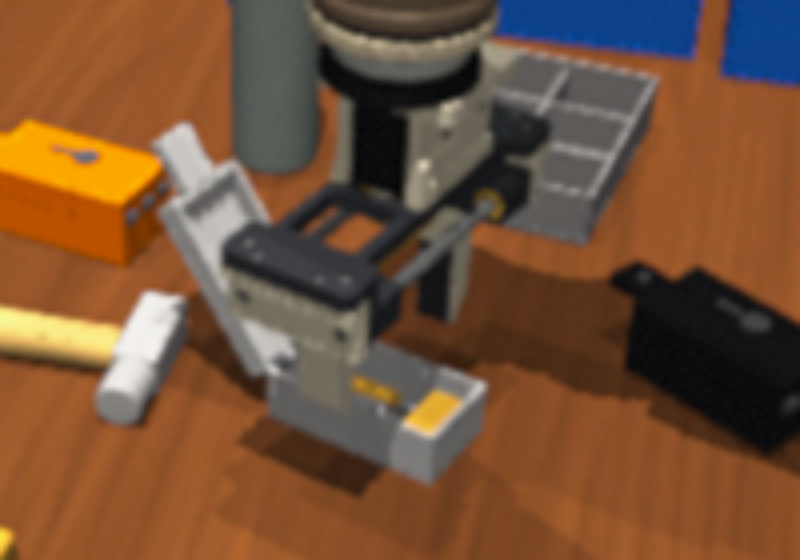

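Call:
arm_command --plan '[[[0.003,0.02,-0.001],[0,0,0]],[[0.003,0.036,-0.001],[0,0,0]],[[0.003,0.036,-0.001],[0,0,0]],[[0.003,0.036,-0.001],[0,0,0]],[[0.003,0.036,-0.001],[0,0,0]]]'

```text
clock: 5.55
position: [0.5161, -0.1672, 0.0322]
ee_rot: [-1.552, 0.283, -0.286]
force: [-0.2, -0.6, 1.0]
width: 1.0
```

```bash
python3 -c "
from h import *
go([.514,-.1665,.027],-.36)"
```

```text
t 5.55 pos [ 0.5161 -0.1672  0.0322] F [-0.2 -0.6  1. ] w 1.0
SHIFT [-0.0022, 0.0052, -0.0001] TURN [-0.03, -0.16, 0.13]
```

Call:
arm_command --plan '[[[-0.002,0.004,0],[0,0,0]],[[-0.002,0.004,0],[0,0,0]]]'

```text
clock: 5.75
position: [0.513, -0.1661, 0.0267]
ee_rot: [-1.552, 0.285, -0.285]
force: [-0.4, -1.0, -0.2]
width: 0.997
```

Call:
arm_command --plan '[[[0,0,0],[0,0,0]],[[0,0,0],[0,0,0]],[[0,0,0],[0,0,0]],[[0,0,0],[0,0,0]],[[0,0,0],[0,0,0]]]' --fingers 1 --squeeze 35

```text
clock: 6.25
position: [0.5132, -0.1663, 0.0265]
ee_rot: [-1.552, 0.285, -0.285]
force: [0.5, -1.2, 0.3]
width: 0.616
```

```bash
python3 -c "
from h import *
go([.514,-.1665,.12],-.36)"
```

```text
t 6.25 pos [ 0.5132 -0.1663  0.0265] F [ 0.5 -1.2  0.3] w 0.616
SHIFT [0.0008, -0.0935, 0.0002] TURN [-0.0, -0.17, -0.0]
```

Call:
arm_command --plan '[[[0,0,0],[0,0,0]],[[0,0,0],[0,0,0]],[[0,0,0],[0,0,0]]]'

```text
clock: 6.55
position: [0.5132, -0.1662, 0.0265]
ee_rot: [-1.552, 0.285, -0.285]
force: [0.1, 0.2, -0.2]
width: 0.589
```

Call:
arm_command --plan '[[[0,-0.015,0],[0,0,0]],[[0,-0.035,0],[0,0,0]],[[0,-0.06,0],[0,0,0]],[[0,-0.08,0],[0,0,0]],[[0,-0.08,0],[0,0,0]]]'

```text
clock: 7.05
position: [0.5142, -0.1668, 0.1084]
ee_rot: [-1.552, 0.282, -0.287]
force: [1.0, -1.4, -4.6]
width: 0.585
```

```bash
python3 -c "
from h import *
s=get_image('side')
go([.497,.150,.13],-.385)
b=cv2.resize(s['color'][100:250,250:450],None,fx=4,fy=4)
cv2.imwrite('pics/d4.png',b[:,:,::-1])"
```

```text
t 7.1 pos [ 0.5135 -0.1664  0.1069] F [ 0.1  0.8 -5.1] w 0.586
SHIFT [-0.1277, -0.0231, 0.2899] TURN [-0.02, 1.28, 0.09]
```

View pics/d4.png

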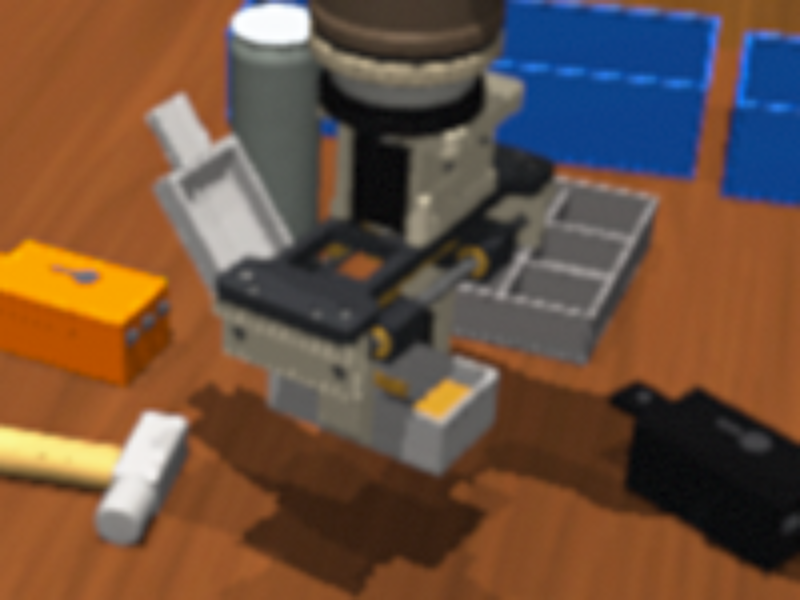

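Call:
arm_command --plan '[[[-0.018,0,0.041],[0,0.3,0]],[[-0.037,0,0.083],[0,0.6,0]],[[-0.056,0,0.128],[0,0.9,0]],[[-0.074,0,0.168],[0,1.1,0]],[[-0.094,0,0.213],[0,1.3,0]]]'

```text
clock: 7.6
position: [0.4996, 0.0672, 0.1051]
ee_rot: [-1.551, 0.305, -0.302]
force: [1.2, 0.0, -4.4]
width: 0.584
```

Call:
arm_command --plan '[[[-0.016,0,0.036],[0,0,0]],[[-0.026,0,0.06],[0,0,0]],[[-0.034,0,0.076],[0,0,0]],[[-0.034,0,0.076],[0,0,0]],[[-0.034,0,0.076],[0,0,0]]]'

```text
clock: 8.1
position: [0.497, 0.1491, 0.1052]
ee_rot: [-1.551, 0.303, -0.3]
force: [-0.7, -0.7, -4.5]
width: 0.588
```

```bash
python3 -c "
from h import *
go([.497,.150,.07],-.385)"
```

```text
t 8.1 pos [0.497  0.1491 0.1052] F [-0.7 -0.7 -4.5] w 0.588
SHIFT [-0.0003, 0.0352, 0.0009] TURN [0.11, 0.02, -0.08]
```

Call:
arm_command --plan '[[[0,0.02,0.001],[0,0,0]],[[0,0.036,0.001],[0,0,0]],[[0,0.036,0.001],[0,0,0]],[[0,0.036,0.001],[0,0,0]]]'

```text
clock: 8.5
position: [0.4982, 0.1489, 0.0703]
ee_rot: [-1.551, 0.305, -0.303]
force: [0.1, 1.3, -5.0]
width: 0.59
```

```bash
python3 -c "
from h import *
go([.497,.150,.037],-.385)
t=get_image('top');s=get_image('side')
np.save('t.npy',t,allow_pickle=True);np.save('s.npy',s,allow_pickle=True)
b=cv2.resize(s['color'][250:400,230:400],None,fx=4,fy=4,interpolation=cv2.INTER_CUBIC)
cv2.imwrite('pics/e1.png',b[:,:,::-1])
b=cv2.resize(t['color'][170:320,150:320],None,fx=4,fy=4,interpolation=cv2.INTER_CUBIC)
cv2.imwrite('pics/e2.png',b[:,:,::-1])
"
```

```text
t 8.5 pos [0.4982 0.1489 0.0703] F [ 0.1  1.3 -5. ] w 0.59
SHIFT [-0.0015, 0.0333, 0.0006] TURN [0.08, -0.14, -0.04]
```

View pics/e1.png

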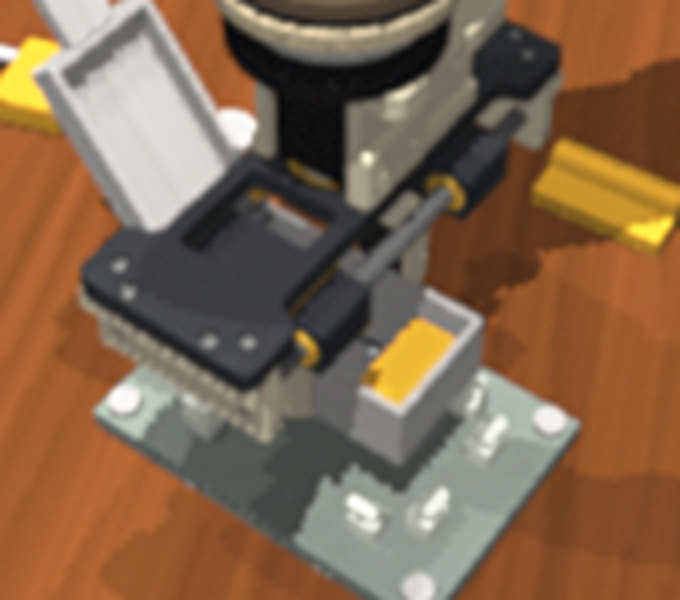

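View pics/e2.png

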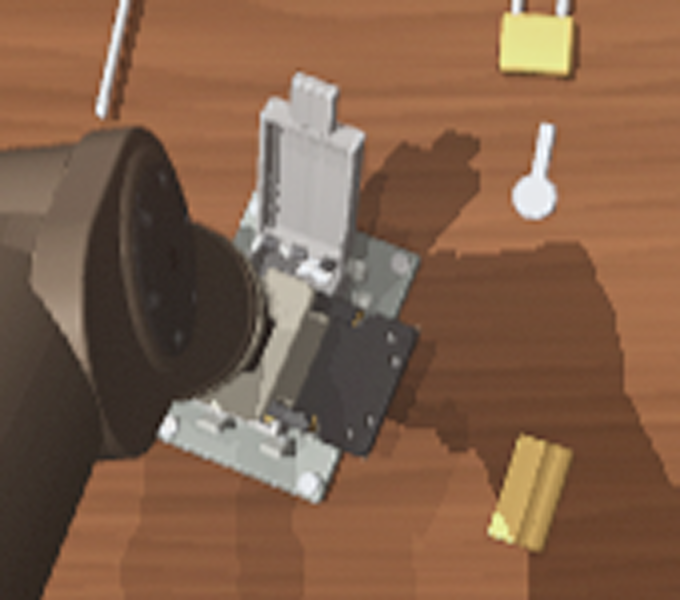

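```bash
cat > ov.py <<'E'
from fit import *
import sys
def overlay(C,q,z0,n,cr=(.4971,.1503,-.3853)):
    L=[]
    for p,(a,b,c,d) in((t,(150,170,170,150)),(s,(230,240,170,160))):
        im=cv2.resize(p['color'],None,fx=4,fy=4,interpolation=cv2.INTER_CUBIC)[:,:,::-1].copy()
        def ln(A,B,col): 
            a,b=[tuple(int(round(w)) for w in (proj(p,X)+.5)*4-.5) for X in (A,B)]; cv2.line(im,a,b,col,1,cv2.LINE_AA)
        def box(pts,col=(0,0,255)):
            for i in range(8):
                for j in range(i):
                    if bin(i^j).count('1')==1: ln(pts[i],pts[j],col)
        w=lambda P:world(P,C[0],C[1],z0,C[2]); H=.027
        box([w([a,b,c]) for a in(-.05,.05) for b in(-H,H) for c in (0,.03)])
        box([w(cv(a,c,b,q)) for a in(0,.1) for b in(-H,H) for c in (0,.014)])
        box([w(cv(a,c,b,q)) for a in(.1,.13) for b in(-.012,.012) for c in (.002,.010)])
        w=lambda P:world(P,cr[0],cr[1],0,cr[2])
        box([w([a,b,c]) for a in(-.08,.08) for b in(-.055,.055) for c in (0,.01)],(255,0,0))
        x=im[b*4:(b+d)*4,a*4:(a+c)*4]; cv2.imwrite(f'pics/{n}_{"ts"[p is s]}.png',x)
E
python3 -c "
from ov import *
o=observe();R=Ro.from_rotvec(o['ee_rot']).as_matrix();yaw=np.arctan2(R[1,0],R[0,0]);print(o['position'],yaw,R[2])
overlay((o['position'][0],o['position'][1],yaw),2.205,o['position'][2]-.0265,'f')"
```

```text
[0.49886886 0.14970964 0.07111628] -0.38658860069169904 [ 6.91366561e-04 -9.99999701e-01  3.45207770e-04]
```

View pics/f_t.png

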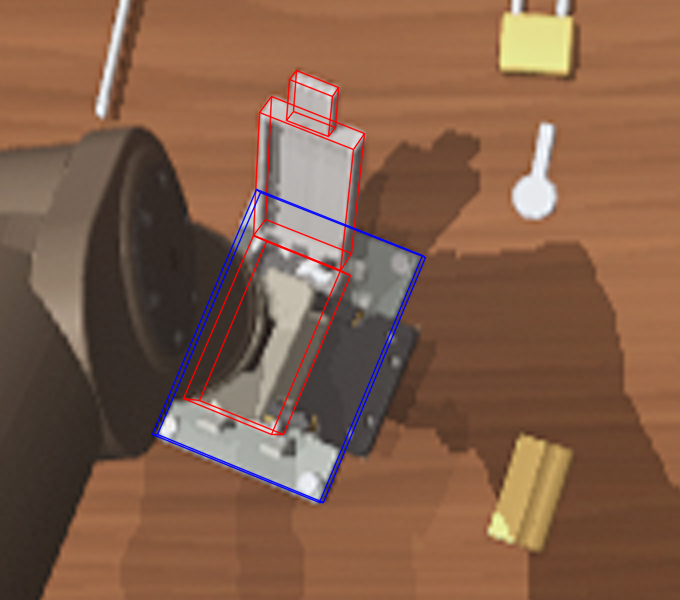

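View pics/f_s.png

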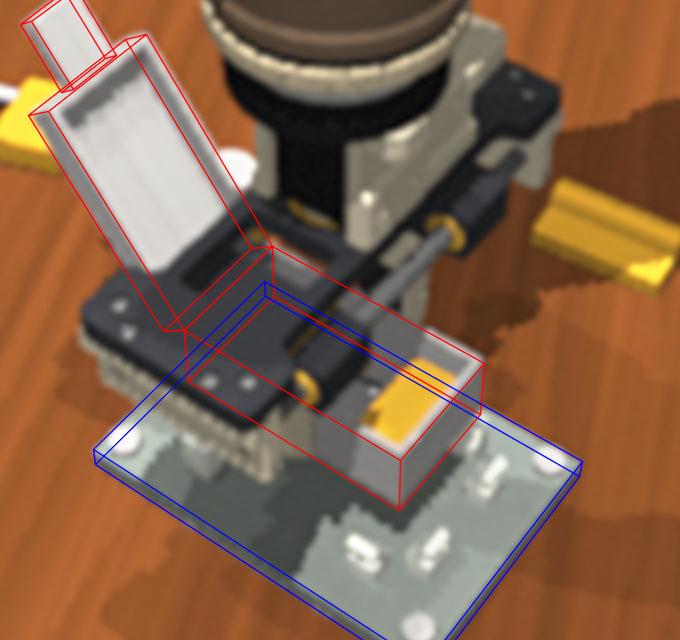

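```bash
python3 -c "
from h import *
go([.4972,.1503,.040],-.385)
go([.4972,.1503,.040],-.385)"
```

```text
t 8.6 pos [0.4989 0.1497 0.0711] F [ 0.5  0.3 -3.9] w 0.588
SHIFT [-0.0018, 0.0311, -0.0001] TURN [-0.02, -0.09, 0.04]
t 8.6 pos [0.4989 0.1497 0.0711] F [ 0.5  0.3 -3.9] w 0.588
SHIFT [-0.0018, 0.0311, -0.0001] TURN [-0.02, -0.09, 0.04]
```

Call:
arm_command --plan '[[[-0.0018,0.006,0],[0,0,0]],[[-0.0018,0.012,0],[0,0,0]],[[-0.0018,0.012,0],[0,0,0]],[[-0.0018,0.012,0],[0,0,0]]]'

```text
clock: 9.0
position: [0.4966, 0.1509, 0.0584]
ee_rot: [-1.55, 0.303, -0.302]
force: [-0.7, -0.8, -4.7]
width: 0.587
```

```bash
python3 -c "
from h import *
go([.4972,.1503,.0365],-.385)"
```

```text
t 9.0 pos [0.4966 0.1509 0.0584] F [-0.7 -0.8 -4.7] w 0.587
SHIFT [0.0008, 0.0219, -0.0003] TURN [0.02, -0.03, -0.01]
```

Call:
arm_command --plan '[[[0.0005,0.005,0],[0,0,0]],[[0.0005,0.01,0],[0,0,0]],[[0.0005,0.015,0],[0,0,0]],[[0.0005,0.018,0],[0,0,0]],[[0.0005,0.018,0],[0,0,0]]]'

```text
clock: 9.5
position: [0.4968, 0.1507, 0.04]
ee_rot: [-1.55, 0.303, -0.302]
force: [-0.8, 0.4, -4.2]
width: 0.588
```

```bash
python3 -c "
from h import *
go([.4972,.1503,.0365],-.385)"
```

```text
t 9.5 pos [0.4968 0.1507 0.04  ] F [-0.8  0.4 -4.2] w 0.588
SHIFT [0.0005, 0.0035, -0.0002] TURN [0.04, -0.03, -0.04]
```

Call:
arm_command --plan '[[[0.0,0.002,0],[0,0,0]],[[0,0.0035,0],[0,0,0]],[[0,0.0035,0],[0,0,0]],[[0,0.0035,0],[0,0,0]]]'

```text
clock: 9.9
position: [0.4972, 0.1508, 0.0371]
ee_rot: [-1.549, 0.302, -0.303]
force: [0.7, -0.5, -4.1]
width: 0.588
```

```bash
python3 -c "
from h import *
go([.4972,.1503,.0365],-.385)"
```

```text
t 9.9 pos [0.4972 0.1508 0.0371] F [ 0.7 -0.5 -4.1] w 0.588
SHIFT [0.0002, 0.0006, -0.0005] TURN [-0.01, -0.03, 0.01]
```

Almost seated; a touch further until weight is carried.

Call:
arm_command --plan '[[[0.0,0.001,0],[0,0,0]],[[0,0.001,0],[0,0,0]],[[0,0.001,0],[0,0,0]]]'

```text
clock: 10.2
position: [0.4973, 0.1509, 0.0365]
ee_rot: [-1.549, 0.302, -0.303]
force: [-2.1, -0.5, 6.0]
width: 0.585
```

```bash
python3 -c "
from h import *
go([.4972,.1503,.0365],-.385)
s=get_image('side')
b=cv2.resize(s['color'][250:400,230:400],None,fx=4,fy=4,interpolation=cv2.INTER_CUBIC)
cv2.imwrite('pics/e3.png',b[:,:,::-1])"
```

```text
t 10.2 pos [0.4973 0.1509 0.0365] F [-2.1 -0.5  6. ] w 0.585
SHIFT [0.0001, 0.0, -0.0006] TURN [-0.03, -0.03, 0.01]
```

View pics/e3.png

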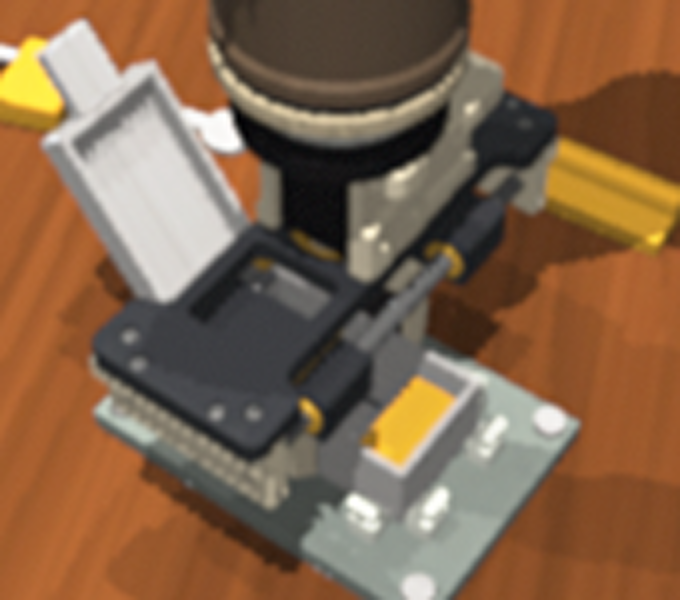

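Call:
arm_command --plan '[[[0,0,0],[0,0,0]],[[0,0,0],[0,0,0]],[[0,0,0],[0,0,0]],[[0,0,0],[0,0,0]],[[0,0,0],[0,0,0]]]' --fingers -1

```text
clock: 10.75
position: [0.4972, 0.1508, 0.0361]
ee_rot: [-1.549, 0.302, -0.303]
force: [-0.1, -1.2, -0.3]
width: 0.963
```

Call:
arm_command --plan '[[[0,-0.03,0],[0,0,0]],[[0,-0.08,0],[0,0,0]],[[0,-0.13,0],[0,0,0]],[[0,-0.18,0],[0,0,0]],[[0,-0.22,0],[0,0,0]]]'

```text
clock: 11.25
position: [0.4975, 0.1506, 0.259]
ee_rot: [-1.548, 0.301, -0.304]
force: [1.0, 0.2, -0.1]
width: 1.004
```

```bash
python3 -c "
from h import *
go([.4972,.1503,.25],-.385)
print(observe()['joints'])
s=get_image('side');t=get_image('top')
np.save('t.npy',t,allow_pickle=True);np.save('s.npy',s,allow_pickle=True)
"; python3 -c "
from ov import *
overlay((.4972,.1508,-.385),2.205,.01,'g')"
```

```text
t 11.25 pos [0.4975 0.1506 0.259 ] F [ 1.   0.2 -0.1] w 1.004
SHIFT [-0.0001, 0.009, -0.0004] TURN [-0.09, -0.06, 0.09]
[-0.79943946  0.26251755  0.50785656  1.84513194 -0.14477031  1.06813574
  0.94835818]
```

View pics/g_s.png

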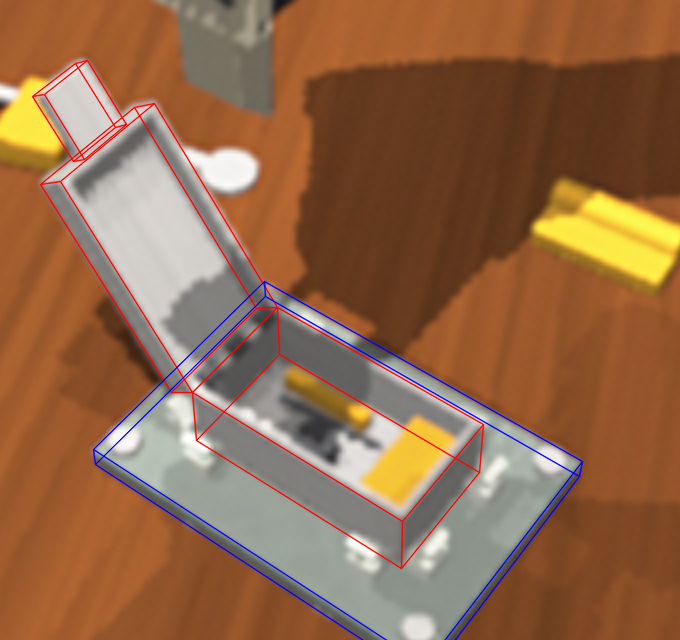

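View pics/g_t.png

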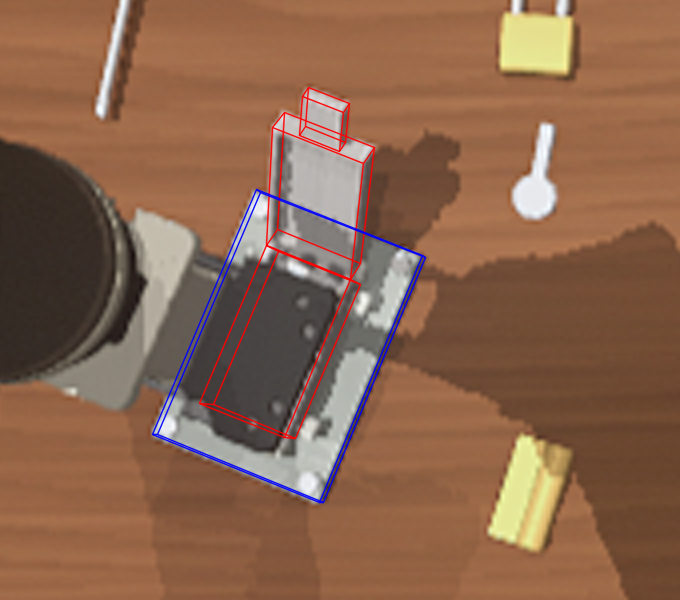

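```bash
cat >> h.py <<'E'
CX,CY,CYAW=.4972,.1508,-.385
def tabtcp(q,a=.120,up=.012,dz=0.):
    x=.05-a*np.cos(q)+.006*np.sin(q); z=.03+a*np.sin(q)+.006*np.cos(q)
    return [CX+np.cos(CYAW)*x,CY+np.sin(CYAW)*x,.010+z+up+dz]
E
python3 -c "
from h import *
print(tabtcp(2.2)); go(tabtcp(2.2,dz=.05),-.385)"
```

```text
[np.float64(0.6134864304047913), np.float64(0.10367817730517034), np.float64(0.14548856175481875)]
t 11.35 pos [0.4999 0.1513 0.2616] F [0.1 0.1 0.1] w 1.004
SHIFT [0.1228, 0.0668, -0.0019] TURN [-0.42, -0.05, 0.35]
```

Call:
arm_command --plan '[[[0.04,0.02,-0.001],[0,0,0]],[[0.085,0.04,-0.001],[0,0,0]],[[0.122,0.06,-0.001],[0,0,0]],[[0.122,0.06,-0.001],[0,0,0]],[[0.122,0.06,-0.001],[0,0,0]]]' --fingers 0 --squeeze 10

```text
clock: 11.85
position: [0.6095, 0.1031, 0.1945]
ee_rot: [-1.551, 0.306, -0.302]
force: [0.2, 0.7, -0.4]
width: 0.616
```

```bash
python3 -c "
from h import *
go(tabtcp(2.2,dz=.0),-.385)"
```

```text
t 11.85 pos [0.6095 0.1031 0.1945] F [ 0.2  0.7 -0.4] w 0.616
SHIFT [0.0036, 0.049, 0.0021] TURN [0.12, -0.12, -0.11]
```

Call:
arm_command --plan '[[[0.003,0.01,0.001],[0,0,0]],[[0.003,0.02,0.001],[0,0,0]],[[0.003,0.03,0.001],[0,0,0]],[[0.003,0.03,0.001],[0,0,0]]]'

```text
clock: 12.25
position: [0.6115, 0.1043, 0.1645]
ee_rot: [-1.55, 0.304, -0.3]
force: [-0.0, 0.7, 0.0]
width: 0.497
```

```bash
python3 -c "
from h import *
go(tabtcp(2.2,dz=.0),-.385)
s=get_image('side');t=get_image('top')
for n,b in (('k1',s['color'][210:350,220:380]),('k2',t['color'][160:290,160:310])):
    cv2.imwrite('pics/'+n+'.png',cv2.resize(b,None,fx=4,fy=4,interpolation=cv2.INTER_CUBIC)[:,:,::-1])"
```

```text
t 12.25 pos [0.6115 0.1043 0.1645] F [-0.   0.7  0. ] w 0.497
SHIFT [0.0021, 0.019, 0.0002] TURN [0.06, 0.02, -0.13]
```

View pics/k1.png

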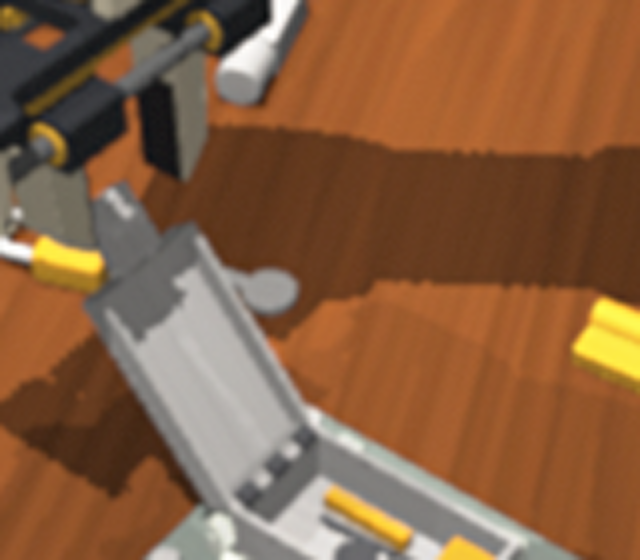

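View pics/k2.png

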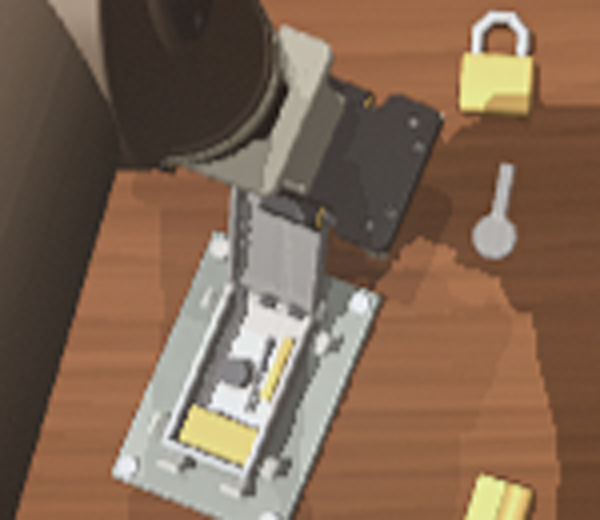

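Call:
arm_command --plan '[[[0.002,0.01,0],[0,0,0]],[[0.002,0.018,0],[0,0,0]],[[0.002,0.018,0],[0,0,0]],[[0.002,0.018,0],[0,0,0]]]'

```text
clock: 12.75
position: [0.6146, 0.1029, 0.1477]
ee_rot: [-1.55, 0.303, -0.302]
force: [-0.1, 0.3, -0.4]
width: 0.503
```

```bash
python3 -c "
from h import *
go(tabtcp(2.2,dz=.0),-.385)
s=get_image('side')
for n,b in (('k3',s['color'][210:350,220:380]),):
    cv2.imwrite('pics/'+n+'.png',cv2.resize(b,None,fx=4,fy=4,interpolation=cv2.INTER_CUBIC)[:,:,::-1])"
```

```text
t 12.75 pos [0.6146 0.1029 0.1477] F [-0.1  0.3 -0.4] w 0.503
SHIFT [-0.0014, 0.0022, 0.0003] TURN [0.03, -0.04, -0.03]
```

View pics/k3.png

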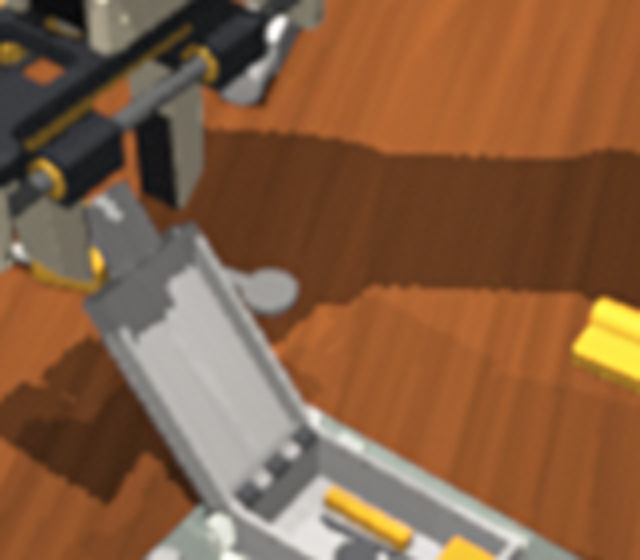

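Call:
arm_command --plan '[[[-0.0014,0.002,0],[0,0,0]],[[-0.0014,0.002,0],[0,0,0]],[[-0.0014,0.002,0],[0,0,0]],[[-0.0014,0.002,0],[0,0,0]],[[-0.0014,0.002,0],[0,0,0]]]' --fingers 1 --squeeze 12

```text
clock: 13.3
position: [0.6136, 0.1036, 0.1462]
ee_rot: [-1.549, 0.302, -0.303]
force: [-0.4, 0.4, 0.2]
width: 0.26
```

```bash
python3 -c "
from h import *
go(tabtcp(2.2,dz=.0),-.385)
s=get_image('side')
for n,b in (('k4',s['color'][210:350,220:380]),):
    cv2.imwrite('pics/'+n+'.png',cv2.resize(b,None,fx=4,fy=4,interpolation=cv2.INTER_CUBIC)[:,:,::-1])"
```

```text
t 13.3 pos [0.6136 0.1036 0.1462] F [-0.4  0.4  0.2] w 0.26
SHIFT [-0.0001, 0.0007, 0.0] TURN [-0.01, -0.03, 0.01]
```

View pics/k4.png

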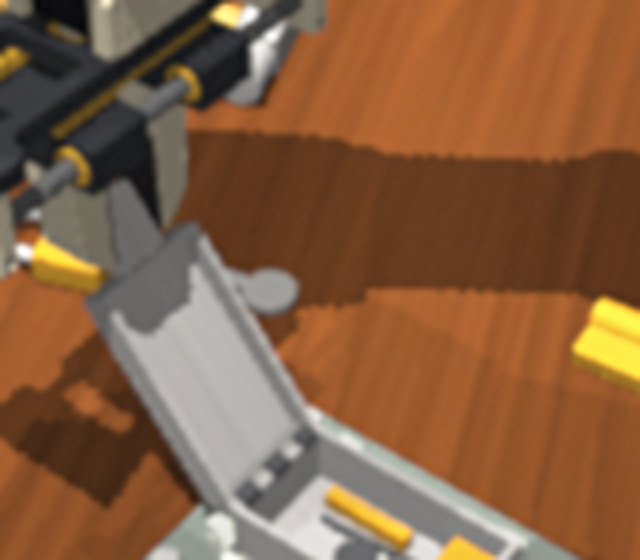

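```bash
python3 -c "
from h import *
def P(q,a=.12): return np.array([.05-a*np.cos(q)+.006*np.sin(q),-(.03+a*np.sin(q)+.006*np.cos(q))])
for k in range(0,5):
    q0=2.2-.5*k
    print(round(q0,2),[ [round(v,4) for v in (P(q0-.1*i)-P(q0))] for i in range(1,6)])"
```

```text
2.2 [[np.float64(-0.0097), np.float64(-0.0071)], [np.float64(-0.0201), np.float64(-0.0131)], [np.float64(-0.031), np.float64(-0.0181)], [np.float64(-0.0424), np.float64(-0.022)], [np.float64(-0.0541), np.float64(-0.0247)]]
1.7 [[np.float64(-0.0119), np.float64(-0.0015)], [np.float64(-0.0239), np.float64(-0.0019)], [np.float64(-0.0359), np.float64(-0.001)], [np.float64(-0.0477), np.float64(0.001)], [np.float64(-0.0593), np.float64(0.0042)]]
1.2 [[np.float64(-0.0112), np.float64(0.0044)], [np.float64(-0.0219), np.float64(0.0098)], [np.float64(-0.032), np.float64(0.0163)], [np.float64(-0.0414), np.float64(0.0238)], [np.float64(-0.05), np.float64(0.0321)]]
0.7 [[np.float64(-0.0077), np.float64(0.0092)], [np.float64(-0.0145), np.float64(0.0191)], [np.float64(-0.0203), np.float64(0.0296)], [np.float64(-0.025), np.float64(0.0407)], [np.float64(-0.0285), np.float64(0.0522)]]
0.2 [[np.float64(-0.0024), np.float64(0.0118)], [np.float64(-0.0036), np.float64(0.0237)], [np.float64(-0.0036), np.float64(0.0357)], [np.float64(-0.0024), np.float64(0.0477)], [np.float64(0.0), np.float64(0.0595)]]
```

Call:
arm_command --plan '[[[-0.005,-0.0035,0],[0,0,0]],[[-0.0097,-0.007,0],[0,0,0]],[[-0.015,-0.0102,0],[0,0,0]],[[-0.0201,-0.013,0],[0,0,0]],[[-0.0201,-0.013,0],[0,0,0]]]'

```text
clock: 13.85
position: [0.5942, 0.1117, 0.1595]
ee_rot: [-1.549, 0.302, -0.302]
force: [0.8, -0.1, -1.3]
width: 0.257
```

```bash
python3 -c "
from h import *
go(tabtcp(2.0,dz=.0),-.385)
s=get_image('side')
for n,b in (('k5',s['color'][210:370,220:400]),):
    cv2.imwrite('pics/'+n+'.png',cv2.resize(b,None,fx=4,fy=4,interpolation=cv2.INTER_CUBIC)[:,:,::-1])"
```

```text
t 13.85 pos [0.5942 0.1117 0.1595] F [ 0.8 -0.1 -1.3] w 0.257
SHIFT [0.0008, 0.0009, -0.0002] TURN [-0.03, 0.01, -0.02]
```

View pics/k5.png

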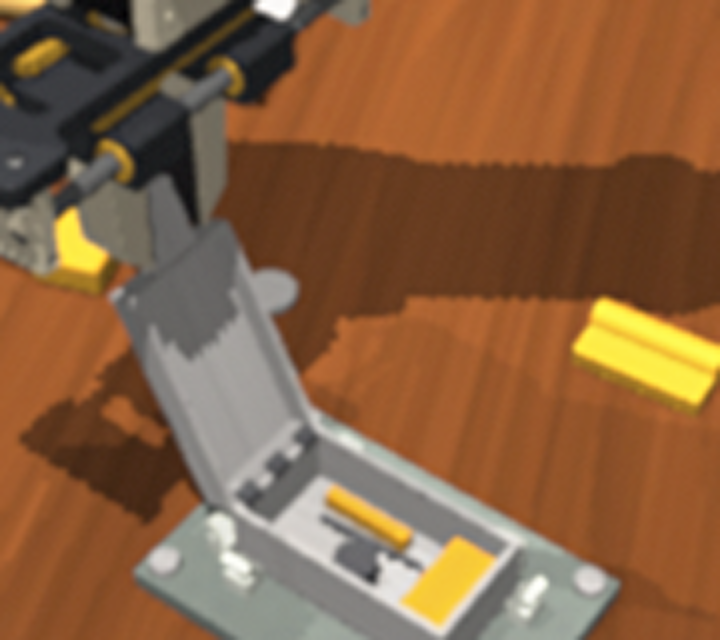

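Call:
arm_command --plan '[[[-0.0109,-0.0042,0],[0,0,0]],[[-0.0223,-0.0079,0],[0,0,0]],[[-0.034,-0.0106,0],[0,0,0]],[[-0.0459,-0.0121,0],[0,0,0]],[[-0.0579,-0.0125,0],[0,0,0]]]'

```text
clock: 14.4
position: [0.5402, 0.1333, 0.172]
ee_rot: [-1.549, 0.302, -0.302]
force: [1.8, -1.1, 2.4]
width: 0.257
```

```bash
python3 -c "
from h import *
go(tabtcp(1.5,dz=.0),-.385)
s=get_image('side')
for n,b in (('k6',s['color'][210:370,220:400]),):
    cv2.imwrite('pics/'+n+'.png',cv2.resize(b,None,fx=4,fy=4,interpolation=cv2.INTER_CUBIC)[:,:,::-1])"
```

```text
t 14.4 pos [0.5402 0.1333 0.172 ] F [ 1.8 -1.1  2.4] w 0.257
SHIFT [0.0011, -0.0002, 0.0001] TURN [-0.02, -0.02, 0.0]
```

View pics/k6.png

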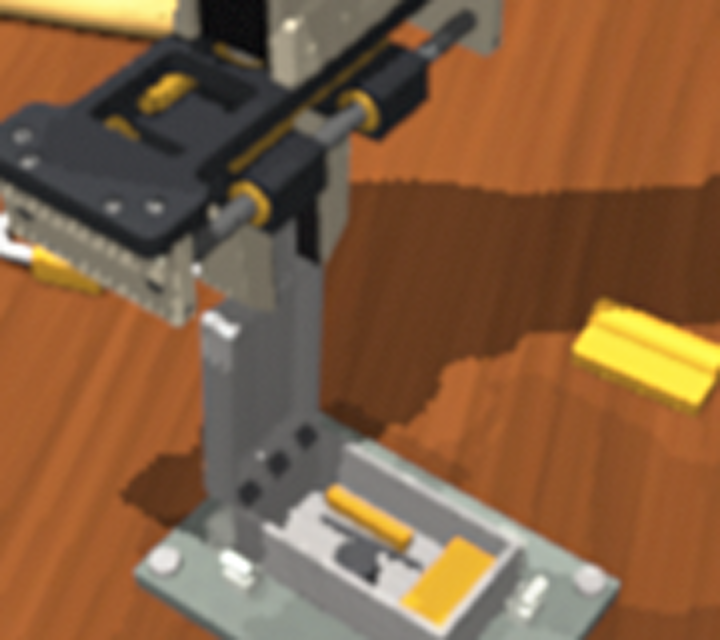

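Call:
arm_command --plan '[[[-0.012,0.0009,0],[0,0,0]],[[-0.0238,0.0029,0],[0,0,0]],[[-0.0354,0.0061,0],[0,0,0]],[[-0.0466,0.0105,0],[0,0,0]],[[-0.0573,0.0159,0],[0,0,0]]]'

```text
clock: 14.95
position: [0.4866, 0.1551, 0.1553]
ee_rot: [-1.549, 0.303, -0.301]
force: [0.1, -0.5, 2.3]
width: 0.261
```

```bash
python3 -c "
from h import *
go(tabtcp(1.0,dz=.0),-.385)
s=get_image('side')
for n,b in (('k7',s['color'][210:370,220:400]),):
    cv2.imwrite('pics/'+n+'.png',cv2.resize(b,None,fx=4,fy=4,interpolation=cv2.INTER_CUBIC)[:,:,::-1])"
```

```text
t 14.95 pos [0.4866 0.1551 0.1553] F [ 0.1 -0.5  2.3] w 0.261
SHIFT [0.0016, -0.0009, -0.0] TURN [0.0, 0.0, -0.06]
```

View pics/k7.png

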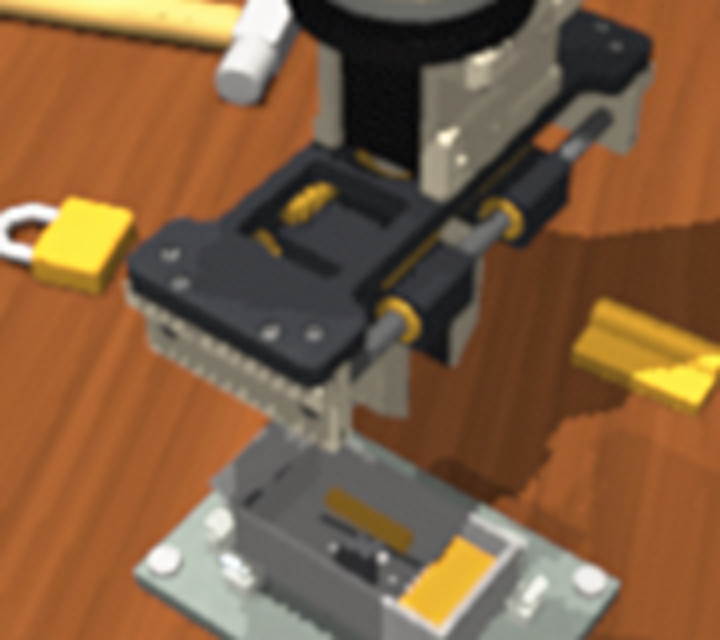

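Call:
arm_command --plan '[[[-0.0099,0.006,0],[0,0,0]],[[-0.019,0.0132,0],[0,0,0]],[[-0.0272,0.0216,0],[0,0,0]],[[-0.0347,0.0308,0],[0,0,0]],[[-0.0415,0.0407,0],[0,0,0]]]'

```text
clock: 15.5
position: [0.4481, 0.1708, 0.1141]
ee_rot: [-1.55, 0.303, -0.3]
force: [-2.8, 1.7, 3.7]
width: 0.263
```

```bash
python3 -c "
from h import *
go(tabtcp(.5,dz=.0),-.385)
s=get_image('side')
for n,b in (('k8',s['color'][210:370,220:400]),):
    cv2.imwrite('pics/'+n+'.png',cv2.resize(b,None,fx=4,fy=4,interpolation=cv2.INTER_CUBIC)[:,:,::-1])"
```

```text
t 15.5 pos [0.4481 0.1708 0.1141] F [-2.8  1.7  3.7] w 0.263
SHIFT [0.0005, -0.0007, -0.0001] TURN [0.02, 0.01, -0.1]
```

View pics/k8.png

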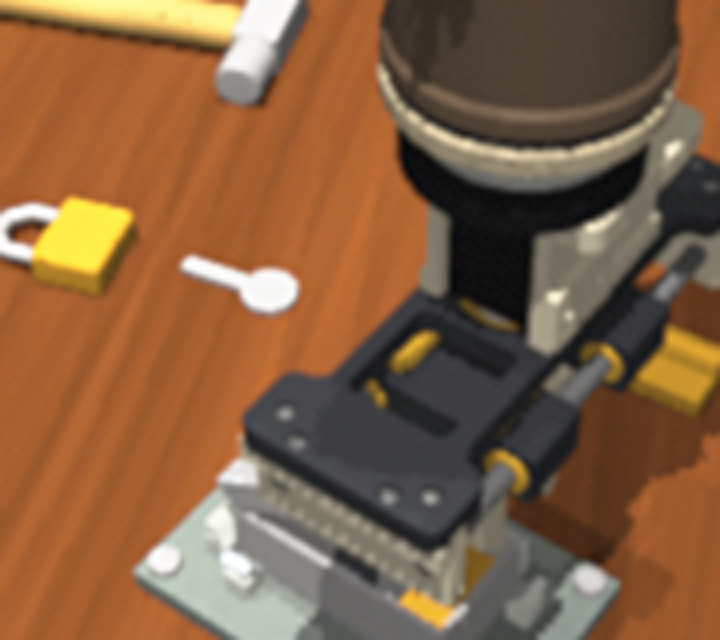

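Call:
arm_command --plan '[[[-0.0058,0.01,0],[0,0,0]],[[-0.0105,0.0211,0],[0,0,0]],[[-0.014,0.0326,0],[0,0,0]],[[-0.0164,0.0443,0],[0,0,0]],[[-0.0164,0.0443,0],[0,0,0]]]'

```text
clock: 16.05
position: [0.4334, 0.1761, 0.0693]
ee_rot: [-1.551, 0.304, -0.301]
force: [-3.7, 2.0, 0.4]
width: 0.259
```

```bash
python3 -c "
from h import *
go(tabtcp(.0,dz=.0),-.385)
s=get_image('side')
for n,b in (('k9',s['color'][230:400,220:400]),):
    cv2.imwrite('pics/'+n+'.png',cv2.resize(b,None,fx=4,fy=4,interpolation=cv2.INTER_CUBIC)[:,:,::-1])"
```

```text
t 16.05 pos [0.4334 0.1761 0.0693] F [-3.7  2.   0.4] w 0.259
SHIFT [-0.0013, 0.0113, 0.0005] TURN [0.11, -0.0, -0.09]
```

View pics/k9.png

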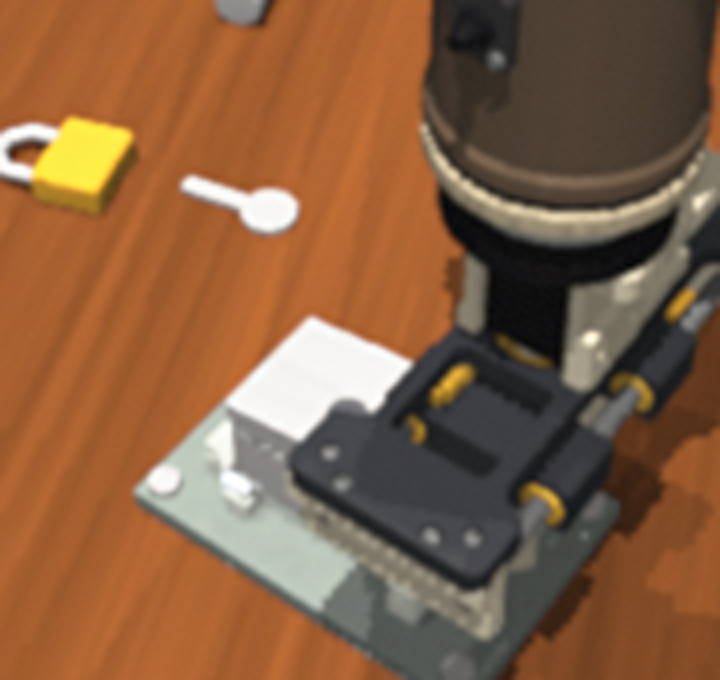

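Call:
arm_command --plan '[[[-0.0015,0.004,0],[0,0,0]],[[-0.0025,0.008,0],[0,0,0]],[[-0.003,0.0108,0],[0,0,0]],[[-0.003,0.0108,0],[0,0,0]],[[-0.003,0.0108,0],[0,0,0]]]'

```text
clock: 16.6
position: [0.4322, 0.1771, 0.06]
ee_rot: [-1.549, 0.302, -0.303]
force: [-0.7, -0.0, -1.3]
width: 0.262
```

```bash
python3 -c "
from h import *
go(tabtcp(.0,dz=.0),-.385)"
```

```text
t 16.6 pos [0.4322 0.1771 0.06  ] F [-0.7 -0.  -1.3] w 0.262
SHIFT [0.0001, 0.002, 0.0] TURN [-0.01, -0.06, 0.04]
```

Step down until the rims meet.

Call:
arm_command --plan '[[[0,0.001,0],[0,0,0]],[[0,0.002,0],[0,0,0]],[[0,0.002,0],[0,0,0]]]'

```text
clock: 16.9
position: [0.432, 0.1773, 0.0578]
ee_rot: [-1.549, 0.302, -0.303]
force: [0.5, -0.3, -1.2]
width: 0.261
```

Call:
arm_command --plan '[[[0,0.001,0],[0,0,0]],[[0,0.001,0],[0,0,0]],[[0,0.001,0],[0,0,0]]]'

```text
clock: 17.2
position: [0.4319, 0.1774, 0.0569]
ee_rot: [-1.549, 0.302, -0.303]
force: [1.2, -1.4, -0.8]
width: 0.256
```

```bash
python3 -c "
from h import *
go(tabtcp(.0,dz=.0),-.385)"
```

```text
t 17.2 pos [0.4319 0.1774 0.0569] F [ 1.2 -1.4 -0.8] w 0.256
SHIFT [0.0005, -0.0011, -0.0001] TURN [-0.01, -0.04, 0.02]
```

Call:
arm_command --plan '[[[0,0.001,0],[0,0,0]],[[0,0.001,0],[0,0,0]],[[0,0.001,0],[0,0,0]]]'

```text
clock: 17.5
position: [0.4318, 0.1774, 0.0558]
ee_rot: [-1.549, 0.302, -0.303]
force: [-0.6, 0.2, 0.1]
width: 0.259
```

Call:
arm_command --plan '[[[0,0.001,0],[0,0,0]],[[0,0.001,0],[0,0,0]],[[0,0.001,0],[0,0,0]]]'

```text
clock: 17.8
position: [0.4318, 0.1774, 0.0548]
ee_rot: [-1.55, 0.302, -0.302]
force: [1.0, -1.0, -1.1]
width: 0.257
```

```bash
python3 -c "
from h import *
go(tabtcp(.0,dz=.0),-.385)
t=get_image('top')
s=get_image('side')
np.save('t.npy',t,allow_pickle=True);np.save('s.npy',s,allow_pickle=True)
from ov import *
overlay((.4972,.1508,-.385),0,.01,'m')
"
```

```text
t 17.8 pos [0.4318 0.1774 0.0548] F [ 1.  -1.  -1.1] w 0.257
SHIFT [0.0006, -0.0032, -0.0001] TURN [-0.0, -0.03, 0.0]
```

View pics/m_s.png

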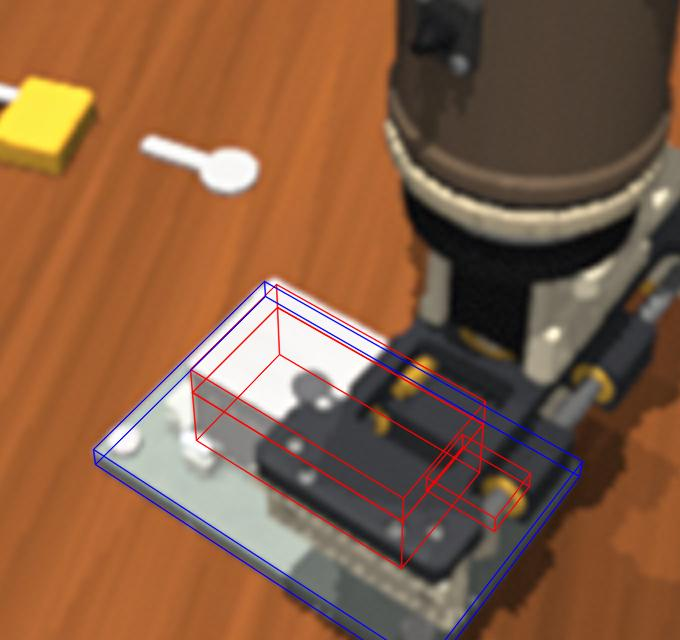

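Call:
arm_command --plan '[[[0,0,0],[0,0,0]],[[0,0,0],[0,0,0]],[[0,0,0],[0,0,0]],[[0,0,0],[0,0,0]]]' --fingers -0.1

```text
clock: 18.3
position: [0.4317, 0.1774, 0.0549]
ee_rot: [-1.549, 0.302, -0.302]
force: [0.0, 0.2, -0.1]
width: 0.531
```

Call:
arm_command --plan '[[[0,-0.03,0],[0,0,0]],[[0,-0.08,0],[0,0,0]],[[0,-0.12,0],[0,0,0]],[[0,-0.16,0],[0,0,0]],[[0,-0.2,0],[0,0,0]]]'

```text
clock: 18.8
position: [0.4314, 0.1771, 0.2566]
ee_rot: [-1.549, 0.303, -0.303]
force: [0.3, 0.7, -0.8]
width: 0.553
```

```bash
python3 -c "
from h import *
go(tabtcp(.0,dz=.0),-.385)
t=get_image('top')
s=get_image('side')
np.save('t.npy',t,allow_pickle=True);np.save('s.npy',s,allow_pickle=True)
from ov import *
overlay((.4972,.1508,-.385),0,.01,'m')
"
```

```text
t 18.8 pos [0.4314 0.1771 0.2566] F [ 0.3  0.7 -0.8] w 0.553
SHIFT [0.0008, 0.1986, 0.0004] TURN [-0.01, -0.05, 0.0]
```

View pics/m_s.png

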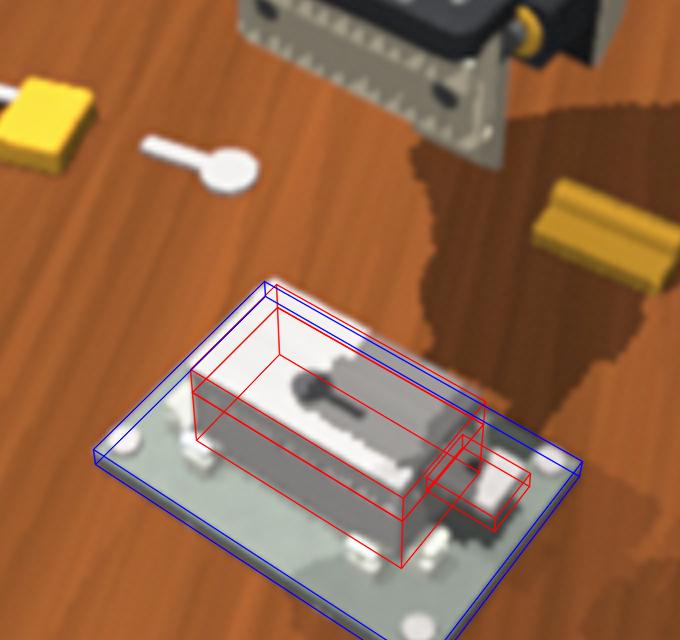

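View pics/m_t.png

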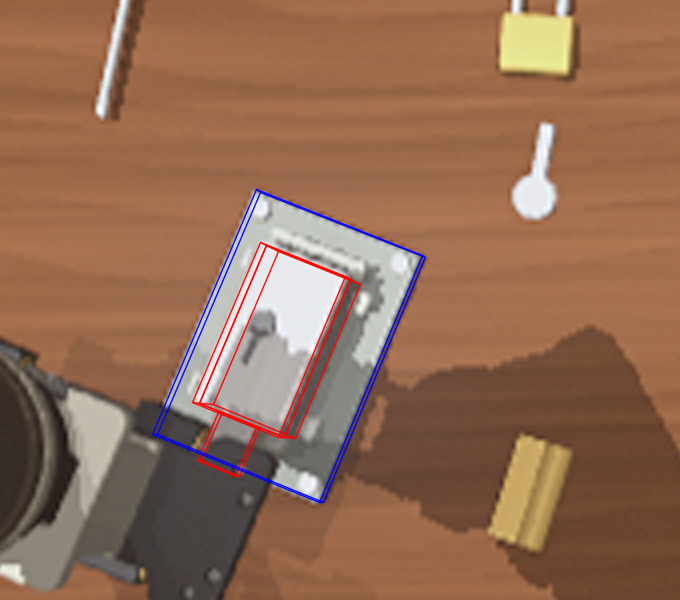

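```bash
python3 -c "
from h import *
s=np.load('s.npy',allow_pickle=True).item()
cv2.imwrite('pics/n1.png',cv2.resize(s['color'][300:390,265:375],None,fx=7,fy=6.6,interpolation=cv2.INTER_CUBIC)[:,:,::-1])"
```

```text
(no output)
```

View pics/n1.png

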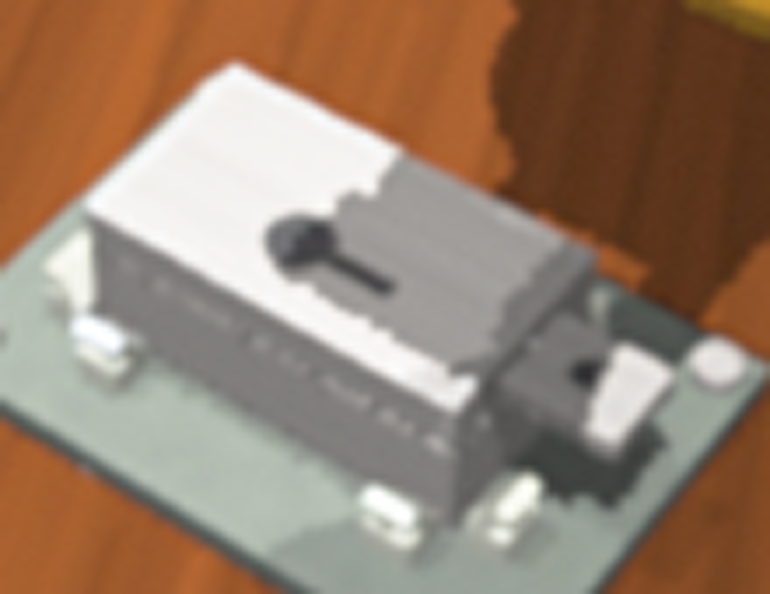

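```bash
python3 -c "
from h import *
x=-.035
go([CX+np.cos(CYAW)*x,CY+np.sin(CYAW)*x,.09],-.385)"
```

```text
t 18.9 pos [0.4341 0.1782 0.2596] F [ 0.4  0.2 -0.3] w 0.554
SHIFT [0.0331, 0.1697, -0.0029] TURN [-0.41, -0.05, 0.24]
```

Call:
arm_command --plan '[[[0.033,0.03,-0.001],[0,0,0]],[[0.033,0.07,-0.001],[0,0,0]],[[0.033,0.11,-0.001],[0,0,0]],[[0.033,0.145,-0.001],[0,0,0]],[[0.033,0.16,-0.001],[0,0,0]]]' --fingers 1

```text
clock: 19.4
position: [0.4599, 0.1631, 0.0916]
ee_rot: [-1.553, 0.306, -0.3]
force: [-0.7, -0.1, 0.4]
width: 0.167
```

Call:
arm_command --plan '[[[0,0,0],[0,0,0]],[[0,0,0],[0,0,0]],[[0,0,0],[0,0,0]]]'

```text
clock: 19.7
position: [0.4626, 0.1642, 0.0958]
ee_rot: [-1.548, 0.301, -0.304]
force: [0.6, -0.1, -0.5]
width: 0.006
```

```bash
python3 -c "
from h import *
x=-.035
go([CX+np.cos(CYAW)*x,CY+np.sin(CYAW)*x,.08],-.385)"
```

```text
t 19.7 pos [0.4626 0.1642 0.0958] F [ 0.6 -0.1 -0.5] w 0.006
SHIFT [0.0021, 0.0159, 0.0005] TURN [-0.08, -0.04, 0.06]
```

Descend to contact gradually.

Call:
arm_command --plan '[[[0,0.007,0],[0,0,0]],[[0,0.014,0],[0,0,0]],[[0,0.017,0],[0,0,0]],[[0,0.017,0],[0,0,0]]]'

```text
clock: 20.1
position: [0.4616, 0.1639, 0.0774]
ee_rot: [-1.55, 0.303, -0.302]
force: [-0.2, -0.3, 0.0]
width: -0.0
```

Call:
arm_command --plan '[[[0,0.001,0],[0,0,0]],[[0,0.001,0],[0,0,0]]]'

```text
clock: 20.3
position: [0.462, 0.164, 0.0769]
ee_rot: [-1.55, 0.302, -0.303]
force: [0.7, 0.2, -0.3]
width: 0.006
```

Call:
arm_command --plan '[[[0,0.001,0],[0,0,0]],[[0,0.001,0],[0,0,0]]]'

```text
clock: 20.5
position: [0.4621, 0.1641, 0.0762]
ee_rot: [-1.549, 0.302, -0.303]
force: [-1.4, -0.8, 5.2]
width: 0.006
```

Call:
arm_command --plan '[[[0,0.001,0],[0,0,0]],[[0,0.001,0],[0,0,0]],[[0,0.001,0],[0,0,0]]]'

```text
clock: 20.8
position: [0.4621, 0.1641, 0.0759]
ee_rot: [-1.548, 0.303, -0.303]
force: [-4.0, -0.7, 17.9]
width: 0.007
```

```bash
python3 -c "
from h import *
print(observe()['position'],observe()['force'])"
```

```text
[0.46213494 0.1640747  0.07592449] [-3.9852375  -0.71973586 17.89682383]
```

Call:
arm_command --plan '[[[0,-0.03,0],[0,0,0]],[[0,-0.08,0],[0,0,0]],[[0,-0.12,0],[0,0,0]],[[0,-0.16,0],[0,0,0]],[[0,-0.2,0],[0,0,0]]]'

```text
clock: 21.3
position: [0.4616, 0.1637, 0.2767]
ee_rot: [-1.549, 0.303, -0.303]
force: [0.6, 1.4, -0.2]
width: 0.006
```

Call:
arm_command --plan '[[[-0.03,0,0.0],[0,0,0]],[[-0.06,0,0],[0,0,0]],[[-0.09,0,0],[0,0,0]],[[-0.09,0,0],[0,0,0]]]'

```text
clock: 21.7
position: [0.3754, 0.1992, 0.2748]
ee_rot: [-1.549, 0.301, -0.298]
force: [0.2, -0.1, 0.3]
width: 0.007
```

```bash
python3 -c "
from h import *
go([.4,.2,.25],-.385)
t=get_image('top')
s=get_image('side')
np.save('t.npy',t,allow_pickle=True);np.save('s.npy',s,allow_pickle=True)
save(t,'fin_t')
cv2.imwrite('pics/n2.png',cv2.resize(s['color'][300:390,265:375],None,fx=7,fy=6.6,interpolation=cv2.INTER_CUBIC)[:,:,::-1])
from ov import *
overlay((.4972,.1508,-.385),0,.01,'q')"
```

```text
t 21.7 pos [0.3754 0.1992 0.2748] F [ 0.2 -0.1  0.3] w 0.007
SHIFT [0.0226, 0.0247, 0.0099] TURN [-0.02, 0.21, -0.13]
```

View pics/n2.png

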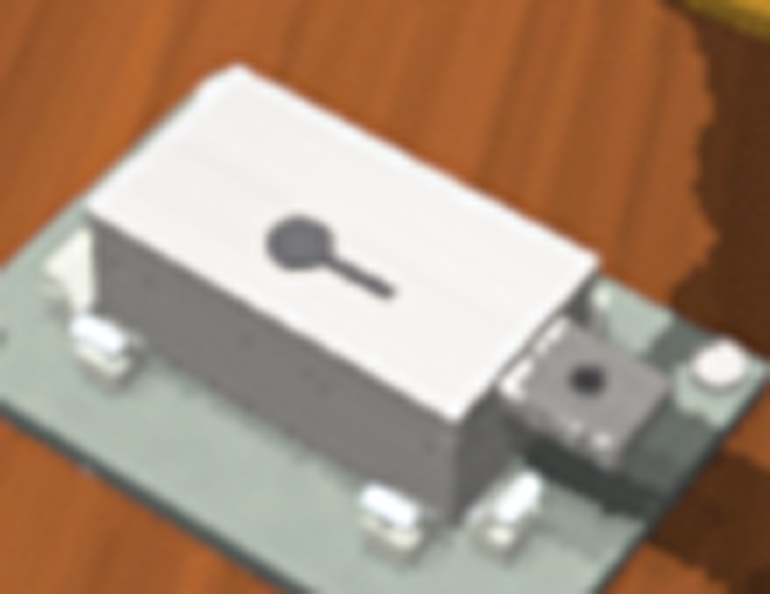

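View pics/q_s.png

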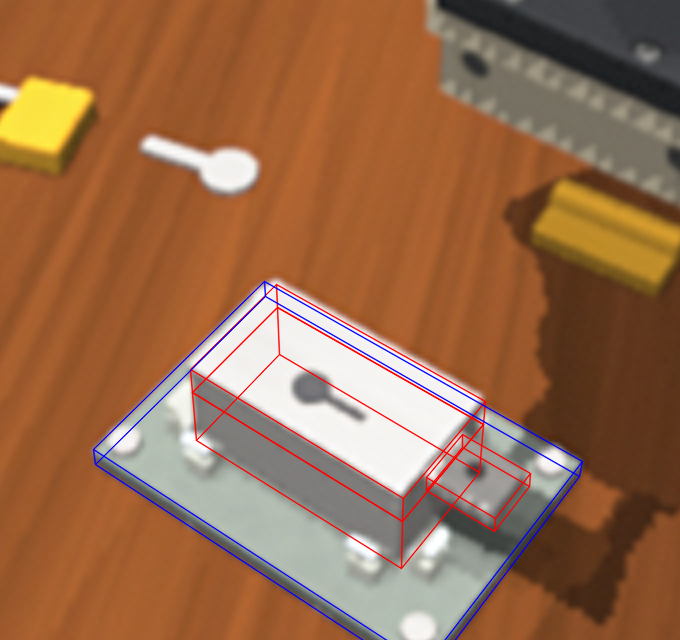

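View pics/q_t.png

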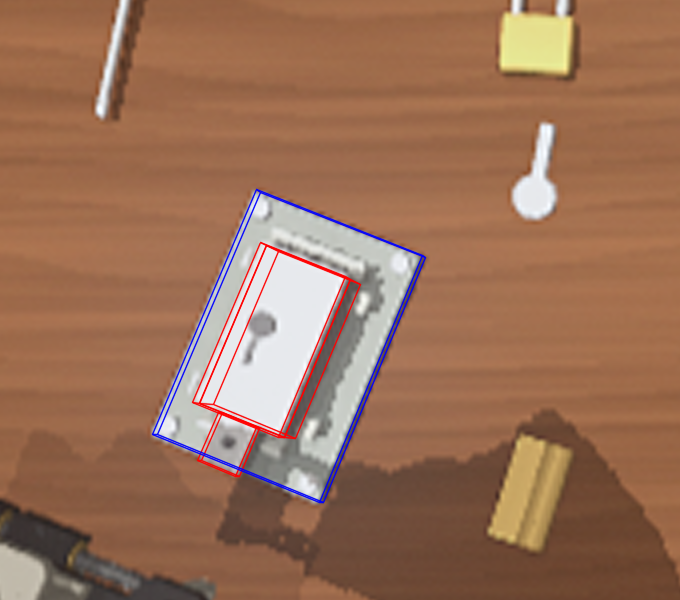

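```bash
python3 -c "
from h import *
o=observe();print(o['clock'],np.abs(o['dq']).max(),o['force']);print(sign_off())"
```

```text
21.8 0.02010578945791107 [ 0.21472357 -0.73953412  0.65549063]
the job is handed in; nothing more can be done
None
```

The silver lock case is in the cradle with its hinge at the back stop and its cover closed. I handed the job in at 21.8 s of the allowed 69 s; `sign_off()` reports no verdict.

**What I did**
- I pinched the case by its long sides, lowered it between the lugs until the plate pushed back with about 6 N, and let go with the cover still open at about 2.2 rad.
- I then gripped the tab, swung the cover over past upright and lowered it, and released.

**Checks**
- **Cover:** after I released the tab, the side picture showed a slight gap growing toward the front. I had not felt the rims meet through the tab, because the wrist force never rose there. I mended this by pressing the cover down with closed fingertips to about 18 N. It stopped with its top at 0.054 m, the height expected when closed, and the last picture shows an even seam.
- **Position:** in both last pictures the case lines up with its expected place in the cradle to about 1–2 mm. One far hinge corner sits about a pixel off the overlay in the side view.
- **Other things:** the arm came nowhere near the other things. The padlock, key and barrel look unmoved in the last pictures. I did not check the tray, can, hammer and driver again there.
- **Arm:** it stands clear, about 0.27 m up and touching nothing.

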